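# Wind up the screw jack with its tommy bar and load it

## Robot

A 6-joint arm with a two-finger parallel gripper is mounted at the origin on a cart in front of the work surface, level with it; the furniture and walls round the work are solid. World frame = base frame: x ahead of the robot, y to its left, z up, the work surface at z = 0. Lengths are in m, angles in rad, forces in N, time in s.
With the tool pointing down it reaches from about 0.3 to 0.875 m from the base axis. Payload 6.4 kg.
Tool frame: the origin (TCP) lies midway between the tips of the shut fingers; the grasp point (between the pads) lies 19 mm behind it; z points along the fingers, y is the line along which they close (so a half turn about z gives the same grasp; the last joint's range is limited). The gripper opens to 88 mm and grips with 3 to 60 N. Pads are 18 mm wide; open, the fingers measure 123 mm over their backs; the gripper's body (75 mm by 187 mm) begins 45 mm behind the grasp point.
Start: joints at [0.923, 0.181, 1.607, -0, 1.354, -0.206], TCP at [0.246, 0.52, 0.239] pointing down, gripper open.
Joint ranges: [-2.99, 2.99], [-0.89, 2.07], [0.3, 2.58], [-1.14, 4.28], [0, 2.63], [-3.12, 3.12]. Speed limits (rad/s): [2.57, 2.57, 3.01, 3.14, 3.14, 3.14].

## Interface

Orientations are given as [roll, pitch, yaw] about the fixed x, y, z axes, in that order (R = Rz(yaw) Ry(pitch) Rx(roll)).
In Python, from plant import r gives the robot as it stands.
- The arm moves only by the tool play_rows, never from a script. Its argument "deltas" is one flat list of numbers, 7 for each row, row after row: the shift along the tool's x, y, z in m, then the turn, a rotation vector about the tool's x, y, z in rad, then the opening, from 0 (shut) to 1 (fully open). A call has 1 to 5 rows; each row shifts and turns the commanded pose from where the row before left it, along the tool's axes as they then stand; what a row does not reach is not made up. A row lasts 1/12 s, in which the tool goes at most 41.7 mm and 7.16 degrees, less where a joint would pass 70% of its speed; a pose out of reach is approached as far as the arm can. A call is refused whole if a number of a shift passes 0.0417 or a number of a turn 0.125, either way. A call with a gripper value outside its range is refused whole. The fingers move at their own pace and stop on an object; "squeeze" is the grip in N (left out, the last holds). Time passes only in rows, so rows that do not move let the fingers close. It gives the time, the measured TCP pose, the force, the opening and the grip force at its end, in the units of the state.
- r.get_state(): the state, without advancing time (a new reading comes with each control period).
- r.grab_frame(name): name is "scene" or "top"; returns a dict with "color" (400x640x3 uint8, blue, green, red), "intrinsics" (3x3 intrinsics, pixels), "R" (3x3) and "t" (3): a world point X has camera coordinates R X + t. Camera axes: x right, y down, z forward; pixel columns grow to the right and rows downward; lengths in m; the calibration is good to about 2 mm. A picture is of the moment at which its call begins. There is no depth.
- r.close_job(): hands the job in; it is judged then, once.
The state is a dict: "clock": time; "q": joint angles; "joint_vel": joint speeds; "joint_efforts": joint torques, N m; "tool_pos": TCP position; "tcp_rot": TCP orientation; "wrist_force": force on the tool from outside, world axes, zero at the start; "ft_torque": the same for the moment, N m; "width": finger opening in m; "gripper_force": force on a finger pad.
Only numpy, scipy, OpenCV 4.12 (cv2) and the standard library are available. Lean on these libraries where they do the work, as an engineer would, in place of code of your own. Each camera call takes 0.05 s, during which the arm holds its last target. There are 200 camera calls.

## Task

Raise the small screw jack to its full height and stand the amber bottle on the middle of its table: take the tommy bar from its rest, put it in a hole of the collar, turn the collar anticlockwise (seen from above) as far as the guide sleeves allow, pull the bar out, move it to another hole and go on until the collar comes to its stop. Then lay the bar back in its rest as you found it and put the bottle upright on the table. Turn the jack with the bar only, keeping the gripper itself off it, and leave the other things on the bench where they are.

Things in the scene. Friction and masses are not known exactly. Their poses are not given: they have to be found in the camera images.
- jack: grey screw jack fixed to the bench; origin centre of underside, z up its axis. Round foot 128 mm across, 14 mm high; collar 42 to 68 mm up; round table on top. Three guide sleeves 12 mm thick, 78 mm high, 55 mm from the axis: one at the jack's +x (rear), two at 79 degrees either side of its -x (front). The bar can work only between the front two, within 65 degrees of the jack's -x.
- collar_axis (a point): point on the jack's axis at the height of the centres of the collar's holes, 55 mm above the bench
- collar (a joint): angle of the steel collar (rad), anticlockwise from above, 0 to 3.05 (the stop, full height). Octagon 80 mm across flats; each flat has a round radial hole, 14 mm wide, from 40 to 14 mm from the axis. At angle q the holes point q + any multiple of 45 degrees anticlockwise from the jack's -x. Turns stiffly (0.25 Nm), stays where left, raises the table 8 mm per rad.
- table_top (a point): centre of the upper face of the jack's table (96 mm across, 10 mm thick, with three small ears over the guide sleeves that reach 63 mm from the axis); 92 mm above the bench with the collar at 0, 116 mm at the stop. The table only rises, it does not turn.
- bar: steel tommy bar, 153 mm long, 0.12 kg. Origin on its axis, in the handle; +x runs along the bar to the tip. Dark square handle 16 x 16 mm from x = -48 to +28 mm, then bright round shank 10 mm thick to the tip at x = +105 mm, the last 5 mm tapered. Take it by the handle, between the two forks of the rest.
- rest: grey rest fixed to the bench, foot 140 x 56 x 8 mm, with two upward-open forks about 65 mm high that hold the bar level, tip to the rest's +x. Forks 8 mm thick, at x = -38 mm (under the handle, slot 20 mm wide) and x = +62 mm (under the shank, slot 14 mm wide), flared at the top. Origin at the foot's underside, z up.
- rest_seat (a point): point in the rest, 48 mm above the bench, where the bar's origin lies when it is in the rest (bar axis along the rest's x)
- bottle: small closed amber glass bottle with a black cap and a pale label, 50 mm across, 126 mm high, 0.18 kg; origin at the centre of its underside, z up
- bar_tip (a point): the tip of the bar, on its axis, 105 mm from the bar's origin
- collar_hole (a point): mouth of the collar hole that points along the jack's -x at collar angle 0, 40 mm from the axis; it turns with the collar
- masking_roll: bystander, not to be moved: roll of masking tape lying flat, 104 mm across, 25 mm high; origin at the centre of its underside
- marker: bystander, not to be moved: marker pen lying on the bench, 135 mm long; origin at the centre of its underside
- beaker: bystander, not to be moved: empty 250 ml glass beaker, 78 mm across, 94 mm high; origin at the centre of its underside
- wash_bottle: bystander, not to be moved: white wash bottle with a red cap, 68 mm across, 150 mm high; origin at the centre of its underside
- clear_bottle: bystander, not to be moved: clear bottle with a blue cap, 76 mm across, 152 mm high; origin at the centre of its underside
There are look-alikes about, which are no part of the job. What is shaped like the bottle but purple is not meant.

How it is judged:
By the outcome, as a careful person would: the job done as asked, in the order asked, and still so for the second after the job is handed in, with the robot touching nothing.
It also fails if it takes over 72 s, if anything falls off the work surface, if the arm or the gripper's body presses on something with over 40 N, if the wrist force passes 120 N, or if a joint passes its speed limit or range.

## Working session

There is one attempt and no reset: what is moved stays moved. The work goes in short steps, Python scripts to look and compute and a tool call to move; the robot and the scene stay as the last step left them, time stands still between calls to the robot, and variables do not carry over. Pictures are saved under pics/ and viewed, at most 10 in all, crops included, and the job is handed in when it is done.

Besides the shell and the picture viewer there is one more tool, called by a JSON object that holds its "api" and its "payload", one argument or row to a line. play_rows: Moves the arm, as the interface text tells. Its arguments: {"type":"object","properties":{"deltas":{"type":"array"},"squeeze":{"type":"number"}},"required":["deltas"]}

```bash
mkdir -p pics; ls; cat > h.py <<'E'
import numpy as np, cv2
from plant import r
from scipy.spatial.transform import Rotation as Rn
def snap(n,f):
    d=r.grab_frame(n); cv2.imwrite(f,d["color"]); return d
def ray(d,u,v):
    K,R,t=map(np.array,(d["intrinsics"],d["R"],d["t"]))
    w=R.T@np.linalg.solve(K,[u,v,1.]); return -R.T@t,w
def atz(d,u,v,z):
    c,w=ray(d,u,v); return c+w*(z-c[2])/w[2]
def proj(d,X):
    K,R,t=map(np.array,(d["intrinsics"],d["R"],d["t"]))
    p=K@(R@np.array(X,float)+t); return p[:2]/p[2]
E
python3 - <<'E'
from h import *
a=snap("scene","pics/scene.png");b=snap("top","pics/top.png")
import pickle;pickle.dump((a,b),open("f0.pkl","wb"))
for d in(a,b):print(np.round(ray(d,320,200),3),d["intrinsics"])
print(r.get_state())
E
```

```text
pics
[[-0.167 -0.766  0.914]
 [ 0.556  0.535 -0.636]] [[377.27881453   0.         321.69802788]
 [  0.         377.27881453 198.32125797]
 [  0.           0.           1.        ]]
[[ 0.432 -0.048  1.136]
 [ 0.113  0.016 -0.993]] [[369.45653855   0.         323.08632324]
 [  0.         369.45653855 202.66921584]
 [  0.           0.           1.        ]]
{'clock': 0.1, 'q': array([ 9.22731781e-01,  1.81455395e-01,  1.60787170e+00, -1.57044799e-05,
        1.35379714e+00, -2.06342764e-01]), 'joint_vel': array([-0.00027078, -0.00383406, -0.00234636, -0.00042617, -0.00069163,
        0.0008269 ]), 'joint_efforts': array([ 1.38600029e-03, -4.34817088e+01, -3.42697406e+01,  7.04288227e-02,
        3.38848634e-02, -3.77574997e-05]), 'tool_pos': array([0.24553396, 0.51942504, 0.23792416]), 'tcp_rot': array([-3.14009042e+00, -2.98786422e-04,  2.69987404e+00]), 'wrist_force': array([0.2391809 , 0.14030847, 1.08940195]), 'ft_torque': array([-0.05263322,  0.00385268, -0.03409708]), 'gripper_force': 0.0, 'width': 0.08845154223630389}
```

View pics/scene.png

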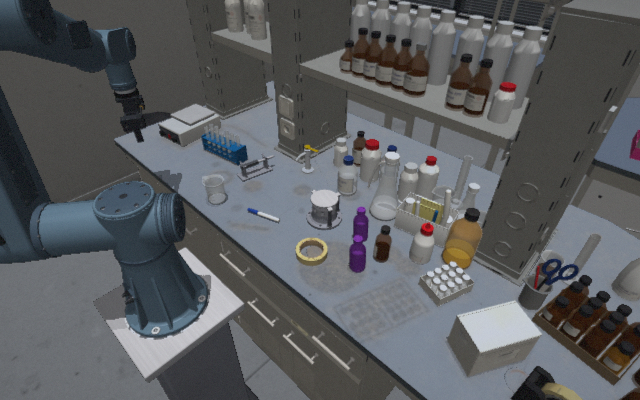

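View pics/top.png

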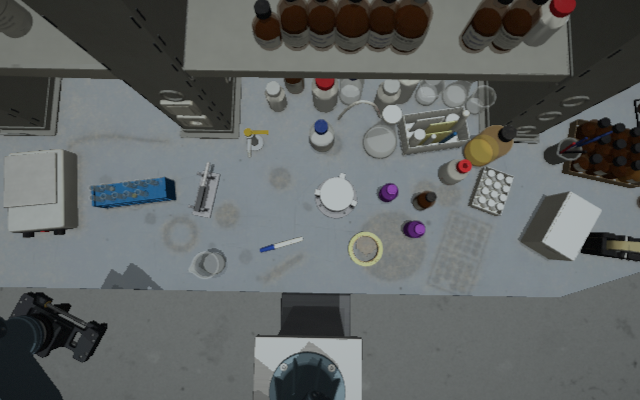

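The scene view shows the jack at (324,208), the bar in its rest at (256,167), and the amber bottle at (383,244). The top view shows the jack at (337,195), the rest at (205,190), and the bottle at (425,200). Candidates for the bottle are amber at scene (383,244), purple at (361,224) and (357,254), amber at the back (360,148), the big amber jar at (462,240), and the shelf and box amber bottles. I choose (383,244) and check it in a close crop.

```bash
python3 - <<'E'
import cv2,numpy as np
s=cv2.imread("pics/scene.png");t=cv2.imread("pics/top.png")
def c(i,x,y,w,h,k):return cv2.resize(i[y:y+h,x:x+w],None,fx=k,fy=k,interpolation=cv2.INTER_CUBIC)
A=c(t,180,155,50,75,8/2*1.0*2)  # 400x600 x8
B=c(t,300,160,80,60,5)          # 400x300 x5
C=c(s,300,180,100,75,4)         # 400x300 x4
cv2.imwrite("pics/m1.png",np.hstack([A,np.vstack([B,C])]))
E
```

```text
(no output)
```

View pics/m1.png

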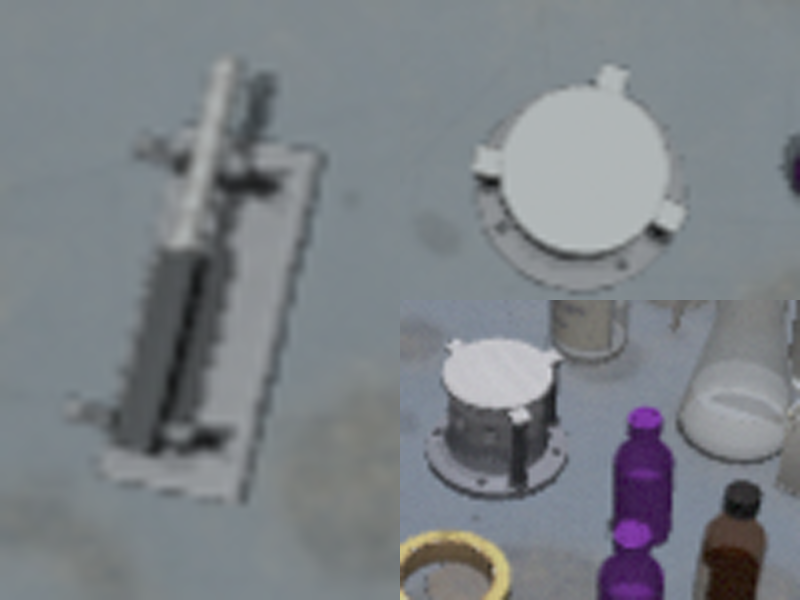

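```bash
cat > m.py <<'E'
from h import *
import pickle
a,b=pickle.load(open("f0.pkl","rb"))
tip=atz(b,208.1,162.75,.050); he=atz(b,197.1,210.6,.056); j=atz(b,203,186,.056)
print("bar",tip,he,j,np.linalg.norm(tip-he)); d=tip-he; yaw=np.arctan2(d[1],d[0]); print("yaw",np.degrees(yaw))
c=atz(b,337,194,.092); print("jack c",c)
E3=[atz(b,*p,.092) for p in((342.4,175.6),(317.4,192.4),(353.6,203))]
for e in E3: print("ear",e, np.hypot(*(e-c)[:2]),np.degrees(np.arctan2((e-c)[1],(e-c)[0])))
# foot fit
for p in((487,215),(580,290),(683,180),(640,255),(520,280)): print("foot",atz(b,300+(p[0]-400)/5,160+p[1]/5,.014)[:2])
from scipy.optimize import least_squares
print("bottle foot scene", atz(a,382,260,0), "cap top scene", atz(a,300+342/4,180+(484-300)/4,.126),"cap top view",atz(b,428,199,.126))
E
python3 m.py
```

```text
bar [0.66188615 0.30717756 0.05      ] [0.51712803 0.33024524 0.056     ] [0.59041391 0.3167386  0.056     ] 0.1467072986358507
yaw -9.0541437823039
jack c [ 0.56874195 -0.07886811  0.092     ]
ear [ 0.62211509 -0.09356853  0.092     ] 0.05536058484503547 -15.39901635017376
ear [ 0.57236423 -0.02296471  0.092     ] 0.056020628115187404 86.2926900144238
ear [ 0.54380031 -0.12635391  0.092     ] 0.05363754959039813 -117.71044626716444
foot [ 0.55023405 -0.02177286]
foot [ 0.50539077 -0.0792115 ]
foot [ 0.57386348 -0.14120706]
foot [ 0.52738145 -0.11543025]
foot [ 0.51083097 -0.04263523]
bottle foot scene [ 0.55139472 -0.34882841  0.        ] cap top scene [ 0.56939008 -0.33230524  0.126     ] cap top view [ 0.55479238 -0.3279473   0.126     ]
```

```bash
cat > m2.py <<'E'
from h import *
import pickle
from scipy.optimize import least_squares
a,b=pickle.load(open("f0.pkl","rb"))
C0=np.array([.5687,-.0789])
def radial(d,z,r0,lo,hi,c0,azs,sgn=-1):
    """sub-pixel edge points along rays from c0; returns world pts on plane z"""
    g=cv2.GaussianBlur(cv2.cvtColor(d["color"],cv2.COLOR_BGR2GRAY),(0,0),.7).astype(np.float32); P=[]
    rr=np.arange(lo,hi,.0005)
    for az in azs:
        X=[[c0[0]+q*np.cos(az),c0[1]+q*np.sin(az),z] for q in rr]
        uv=np.array([proj(d,x) for x in X],np.float32)
        v=cv2.remap(g,uv[:,:1],uv[:,1:],cv2.INTER_LINEAR)[:,0]
        k=np.argmax(sgn*np.gradient(v)); P.append(X[k][:2])
    return np.array(P)
def fit(P,R):
    f=lambda p:np.hypot(*(P-p[:2]).T)-R
    s=least_squares(f,P.mean(0),loss="soft_l1",f_scale=.001); return s.x,np.sqrt(np.mean(np.sort(abs(s.fun))[:int(.8*len(P))]**2))
az=np.radians(np.r_[0:70:5,105:225:5,265:330:5])
for n,d in(("scene",a),("top",b)):
    P=radial(d,.092,.048,.036,.062,C0,az); print(n,"table",fit(P,.048), "free R", least_squares(lambda p:np.hypot(*(P-p[:2]).T)-p[2],[*C0,.048],loss="soft_l1",f_scale=.001).x)
c=fit(radial(b,.092,.048,.036,.062,C0,az),.048)[0]
yaw=np.radians(-15.7)
for q in (0,):
  for k in range(8):
    t=yaw+np.pi+np.radians(45*k); print("hole",45*k,np.round(proj(a,[c[0]+.04*np.cos(t),c[1]+.04*np.sin(t),.055]),1))
for n,p in dict(purp1=(389,192),purp2=(414.5,229),amber=(424.5,200),clear=(321,127)).items(): print(n,atz(b,*p,.12 if n!='clear' else .152)[:2])
print("masking",atz(b,366,249,.025)[:2],"beaker",atz(b,208,263,.09)[:2])
print("purp scene feet", atz(a,361,240,0)[:2],atz(a,357,271,0)[:2])
s=a["color"];cv2.imwrite("pics/m2.png",np.hstack([cv2.resize(s[185:235,300:350],(400,400),interpolation=2),cv2.resize(s[220:270,360:410],(400,400),interpolation=2)]))
E
python3 m2.py
```

```text
scene table (array([ 0.56901789, -0.07679428]), np.float64(0.0007897949872950163)) free R [ 0.56890611 -0.07674552  0.04734237]
top table (array([ 0.57081337, -0.07720134]), np.float64(0.00053878567321277)) free R [ 0.57066572 -0.07715588  0.04744733]
hole 0 [314.6 209.5]
hole 45 [321.7 213.1]
hole 90 [330.5 212.3]
hole 135 [335.6 207.6]
hole 180 [334.1 202.1]
hole 225 [327.2 198.8]
hole 270 [318.8 199.5]
hole 315 [313.5 203.9]
purp1 [ 0.57316614 -0.22197642]
purp2 [ 0.47208233 -0.291694  ]
amber [ 0.55257203 -0.31992703]
clear [ 0.74503197 -0.03065532]
masking [ 0.41372472 -0.16965797] beaker [0.36774529 0.27971244]
purp scene feet [ 0.57407246 -0.24424135] [ 0.46135928 -0.31996712]
```

View pics/m2.png

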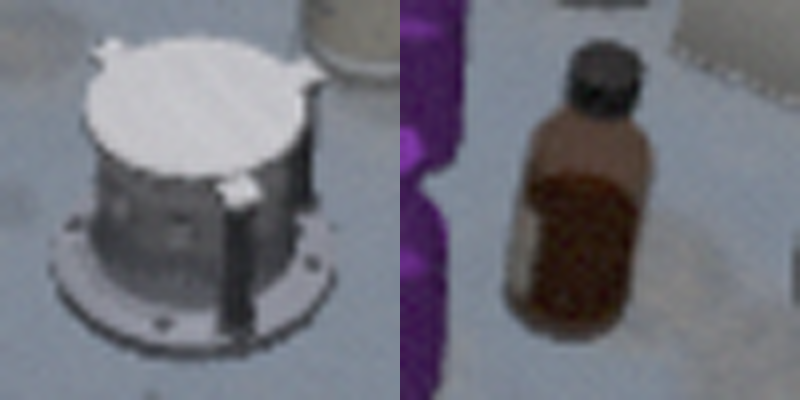

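```bash
cat >> h.py <<'E'
def plan(x,y,z,yaw,n,g,start=None,show=True):
    """n equal rows from the present pose to (x,y,z,yaw deg), tool down; prints rounded deltas"""
    s=r.get_state(); p,R=(s["tool_pos"],Rn.from_euler("xyz",s["tcp_rot"])) if start is None else start
    p0,R0=np.array(p),R; T=Rn.from_euler("xyz",[np.pi,0,np.radians(yaw)]); w=(R0.inv()*T).as_rotvec()
    q=p0+0
    for i in range(n):
        Rc=R0*Rn.from_rotvec(w*i/n); d=Rc.inv().apply(p0+(np.array([x,y,z])-p0)*(i+1)/n-q)
        d=np.round(d,4); q=q+Rc.apply(d); print(", ".join(f"{v:g}" for v in [*d,*np.round(w/n,4),g]),"," if (i+1)%5 else "|")
    return q,R0*Rn.from_rotvec(w)
E
python3 - <<'E'
from h import *
import pickle
a,b=pickle.load(open("f0.pkl","rb"))
c=np.array([.5708,-.0772])
g=cv2.cvtColor(b["color"],cv2.COLOR_BGR2GRAY)
az=np.radians(np.arange(-180,180,1.)); 
for rad in(.055,.058):
    uv=np.array([proj(b,[c[0]+rad*np.cos(t),c[1]+rad*np.sin(t),.092]) for t in az],np.float32)
    v=cv2.remap(g,uv[:,:1],uv[:,1:],1)[:,0].astype(float)
    for m in(-16,85,-117):
        k=abs(np.degrees(az)-m)<18; w=np.clip(v[k]-185,0,None); print(rad,m,v[k].max(),(np.degrees(az[k])*w).sum()/w.sum())
p=atz(b,180+240/8,155+500/8,.008);q=atz(b,180+325/8,155+150/8,.008);print("foot edge",np.degrees(np.arctan2(*(q-p)[1::-1])),p,q)
plan(.5585,.3235,.12,171,15,1)
E
```

```text
0.055 -16 180.0 nan
0.055 85 180.0 nan
0.055 -117 180.0 nan
0.058 -16 179.0 nan
0.058 85 181.0 nan
0.058 -117 180.0 nan
foot edge -10.83666741507766 [0.50044421 0.30631648 0.008     ] [0.63677341 0.28021986 0.008     ]
-0.0244, -0.0029, 0.0079, -0.0001, -0, -0.019, 1 ,
-0.0244, -0.0033, 0.0078, -0.0001, -0, -0.019, 1 ,
-0.0244, -0.0038, 0.0079, -0.0001, -0, -0.019, 1 ,
-0.0242, -0.0043, 0.0078, -0.0001, -0, -0.019, 1 ,
-0.0242, -0.0047, 0.0079, -0.0001, -0, -0.019, 1 |
-0.024, -0.0052, 0.0079, -0.0001, -0, -0.019, 1 ,
-0.024, -0.0056, 0.0078, -0.0001, -0, -0.019, 1 ,
-0.0238, -0.0061, 0.0079, -0.0001, -0, -0.019, 1 ,
-0.0238, -0.0066, 0.0078, -0.0001, -0, -0.019, 1 ,
-0.0236, -0.007, 0.0079, -0.0001, -0, -0.019, 1 |
-0.0234, -0.0074, 0.0079, -0.0001, -0, -0.019, 1 ,
-0.0233, -0.0079, 0.0078, -0.0001, -0, -0.019, 1 ,
-0.0232, -0.0083, 0.0079, -0.0001, -0, -0.019, 1 ,
-0.023, -0.0088, 0.0079, -0.0001, -0, -0.019, 1 ,
-0.0228, -0.0092, 0.0078, -0.0001, -0, -0.019, 1 |<stdin>:11: RuntimeWarning: invalid value encountered in scalar divide
```

{"api": "play_rows", "payload": {
  "deltas": [-0.0244, -0.003, 0.008, 0, 0, -0.018, 1, -0.0244, -0.0034, 0.008, 0, 0, -0.018, 1, -0.0244, -0.0038, 0.008, 0, 0, -0.018, 1, -0.0242, -0.0043, 0.008, 0, 0, -0.018, 1, -0.0242, -0.0047, 0.008, 0, 0, -0.018, 1],
  "squeeze": 30
}}

```text
clock: 0.52
tool_pos: [0.3506, 0.4533, 0.1979]
tcp_rot: [-3.141, -0.0, 2.791]
wrist_force: [0.5, 0.5, 0.1]
width: 0.0883
gripper_force: 0.0
```

{"api": "play_rows", "payload": {
  "deltas": [-0.024, -0.0052, 0.008, 0, 0, -0.018, 1, -0.024, -0.0056, 0.008, 0, 0, -0.018, 1, -0.0238, -0.006, 0.008, 0, 0, -0.018, 1, -0.0238, -0.0065, 0.008, 0, 0, -0.018, 1, -0.0236, -0.007, 0.008, 0, 0, -0.018, 1]
}}

```text
clock: 0.93
tool_pos: [0.4546, 0.3874, 0.1578]
tcp_rot: [-3.141, -0.001, 2.881]
wrist_force: [0.3, 0.3, 0.1]
width: 0.0881
gripper_force: 0.0
```

{"api": "play_rows", "payload": {
  "deltas": [-0.0234, -0.0073, 0.008, 0, 0, -0.018, 1, -0.0234, -0.0078, 0.008, 0, 0, -0.018, 1, -0.0232, -0.0082, 0.008, 0, 0, -0.018, 1, -0.023, -0.0087, 0.008, 0, 0, -0.018, 1, -0.0228, -0.009, 0.008, 0, 0, -0.018, 1]
}}

```text
clock: 1.35
tool_pos: [0.5582, 0.3215, 0.1177]
tcp_rot: [-3.141, -0.001, 2.971]
wrist_force: [-0.4, 1.1, 0.3]
width: 0.0881
gripper_force: 0.0
```

```bash
python3 - <<'E'
from h import *
s=r.get_state();print(s["tool_pos"],np.degrees(s["tcp_rot"]),s["q"],s["clock"])
import pickle
a,b=pickle.load(open("f0.pkl","rb"))
c=np.array([.5708,-.0772])
g=cv2.cvtColor(b["color"],cv2.COLOR_BGR2GRAY)
az=np.radians(np.arange(-180,180,1.)); 
for rad in(.055,.058):
    uv=np.array([proj(b,[c[0]+rad*np.cos(t),c[1]+rad*np.sin(t),.092]) for t in az],np.float32)
    v=cv2.remap(g,uv[:,:1],uv[:,1:],1)[:,0].astype(float)
    for m in(-16,85,-117):
        k=abs(np.degrees(az)-m)<18; w=np.clip(v[k]-158,0,None); print(rad,m,(np.degrees(az[k])*w).sum()/w.sum())
d=snap("scene","pics/x.png");i=d["color"]
cv2.imwrite("pics/m3.png",cv2.resize(i[80:230,180:380],(800,600),interpolation=2))
plan(.5585,.3235,.029,170,5,1)
E
```

```text
[0.55823532 0.32147875 0.11772341] [-1.79971513e+02 -5.29164792e-02  1.70205204e+02] [ 3.38588875e-01  4.54367129e-01  1.51378970e+00  1.78512288e-05
  1.17448459e+00 -1.06126314e+00] 1.35
0.055 -16 -15.76953125
0.055 85 86.52918287937743
0.055 -117 -117.93385214007782
0.058 -16 -16.15962441314554
0.058 85 85.81385281385282
0.058 -117 -117.67469879518072
0.0007, 0.001, 0.0174, -0.0004, 0, 0.0004, 1 ,
0.0008, 0.0009, 0.0175, -0.0004, 0, 0.0004, 1 ,
0.0007, 0.001, 0.0174, -0.0004, 0, 0.0004, 1 ,
0.0007, 0.0009, 0.0175, -0.0004, 0, 0.0004, 1 ,
0.0007, 0.0009, 0.0174, -0.0004, 0, 0.0004, 1 |
```

View pics/m3.png

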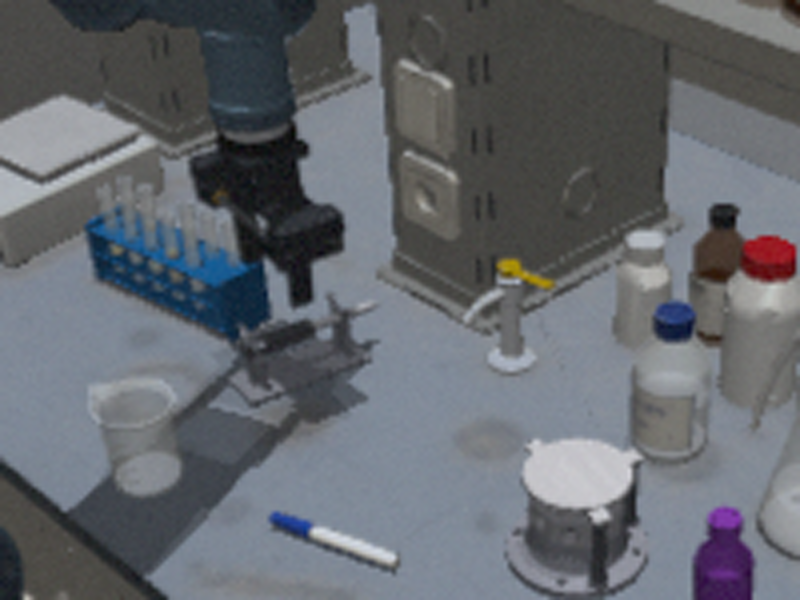

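The gripper (finger at crop (300,290)) hangs over the dark handle at (275,335); the blue rack at (180,280) stands to its left, so I check its clearance to the gripper body.

```bash
python3 - <<'E'
from h import *
import pickle
a,b=pickle.load(open("f0.pkl","rb"))
# rack right end corners at several heights: top view (175,178)-(176,201); tubes nearest (160,183)
for z in(0,.04,.07,.1): print(z,"top rack corners",atz(b,174,179,z)[:2],atz(b,175.5,201,z)[:2],"tube",atz(b,160,186,z)[:2])
for z in(0,.03,.05,.07,.09,.11): print(z,"scene rack corner top",atz(a,180+268/4,80+262/4,z)[:2],"near",atz(a,180+240/4,80+262/4,z)[:2],"base",atz(a,180+240/4,80+337/4,z)[:2],"tubetop",atz(a,180+232/4,80+225/4,z)[:2])
E
```

```text
0 top rack corners [0.61912926 0.42743575] [0.5502083 0.4185493] tube [0.5963205  0.46978009]
0.04 top rack corners [0.61252815 0.41070595] [0.5460346  0.40213248] tube [0.59052272 0.45155891]
0.07 top rack corners [0.60757732 0.3981586 ] [0.54290432 0.38981987] tube [0.58617439 0.43789304]
0.1 top rack corners [0.6026265  0.38561125] [0.53977404 0.37750725] tube [0.58182605 0.42422716]
0 scene rack corner top [0.68164692 0.51912343] near [0.65923239 0.54232079] base [0.5660852  0.41761762] tubetop [0.70375516 0.61769604]
0.03 scene rack corner top [0.65378769 0.47694894] near [0.6321087  0.49938508] base [0.54201814 0.37877406] tubetop [0.67517044 0.57228687]
0.05 scene rack corner top [0.63521486 0.44883261] near [0.61402623 0.47076126] base [0.52597344 0.35287836] tubetop [0.65611395 0.54201409]
0.07 scene rack corner top [0.61664204 0.42071628] near [0.59594377 0.44213745] base [0.50992874 0.32698265] tubetop [0.63705747 0.51174131]
0.09 scene rack corner top [0.59806922 0.39259995] near [0.5778613  0.41351364] base [0.49388403 0.30108695] tubetop [0.61800099 0.48146853]
0.11 scene rack corner top [0.57949639 0.36448363] near [0.55977884 0.38488983] base [0.47783933 0.27519124] tubetop [0.59894451 0.45119575]
```

{"api": "play_rows", "payload": {
  "deltas": [0, 0.0002, 0.017, 0, 0, 0, 1, 0, 0.0002, 0.017, 0, 0, 0, 1, 0, 0.0002, 0.017, 0, 0, 0, 1, 0, 0.0002, 0.017, 0, 0, 0, 1, 0, 0.0002, 0.016, 0, 0, 0, 1]
}}

```text
clock: 1.82
tool_pos: [0.5572, 0.3232, 0.0333]
tcp_rot: [-3.141, -0.001, 2.97]
wrist_force: [0.8, -0.1, 0.0]
width: 0.0883
gripper_force: 0.0
```

{"api": "play_rows", "payload": {
  "deltas": [0, 0, 0, 0, 0, 0, 0.3, 0, 0, 0, 0, 0, 0, 0.3, 0, 0, 0, 0, 0, 0, 0.25, 0, 0, 0, 0, 0, 0, 0.25, 0, 0, 0, 0, 0, 0, 0.25],
  "squeeze": 10
}}

```text
clock: 2.23
tool_pos: [0.5587, 0.3237, 0.0361]
tcp_rot: [3.141, 0.002, 2.97]
wrist_force: [0.3, 0.7, -0.2]
width: 0.0568
gripper_force: 0.0
```

{"api": "play_rows", "payload": {
  "deltas": [0, 0, 0, 0, 0, 0, 0.1, 0, 0, 0, 0, 0, 0, 0.1, 0, 0, 0, 0, 0, 0, 0.1, 0, 0, 0, 0, 0, 0, 0, 0, 0, 0, 0, 0, 0, 0],
  "squeeze": 10
}}

```text
clock: 2.65
tool_pos: [0.5579, 0.3235, 0.0348]
tcp_rot: [3.141, 0.0, 2.97]
wrist_force: [0.7, 1.1, 0.9]
width: 0.0237
gripper_force: 0.4
```

{"api": "play_rows", "payload": {
  "deltas": [0, 0, 0, 0, 0, 0, 0, 0, 0, 0, 0, 0, 0, 0, 0, 0, 0, 0, 0, 0, 0, 0, 0, 0, 0, 0, 0, 0],
  "squeeze": 35
}}

```text
clock: 2.98
tool_pos: [0.5585, 0.3265, 0.0352]
tcp_rot: [3.136, 0.002, 2.97]
wrist_force: [1.5, 12.2, -3.6]
width: 0.0155
gripper_force: 34.9
```

```bash
python3 - <<'E'
from h import *
s=r.get_state();print(s)
E
```

```text
{'clock': 2.9833, 'q': array([ 0.34397377,  0.56792266,  1.53845577,  0.0045061 ,  1.03074692,
       -1.05714722]), 'joint_vel': array([ 1.76358258e-03,  5.83834870e-04, -3.10488959e-04, -7.24561088e-05,
       -5.78265745e-05, -7.21576363e-04]), 'joint_efforts': array([ -5.89702964, -55.94895244, -25.50045133,  -2.70683728,
         1.9222784 ,  -0.12759949]), 'tool_pos': array([0.55853165, 0.32648251, 0.03524448]), 'tcp_rot': array([3.13602473e+00, 1.98283744e-03, 2.96960349e+00]), 'wrist_force': array([ 1.45215935, 12.22223021, -3.6151875 ]), 'ft_torque': array([ 1.79822872, -0.37392724, -0.16102439]), 'gripper_force': 34.93871122598648, 'width': 0.015495842535095719}
```

{"api": "play_rows", "payload": {
  "deltas": [0, 0.002, 0, 0, 0, 0, 0, 0, 0.002, 0, 0, 0, 0, 0, 0, 0, 0, 0, 0, 0, 0]
}}

```text
clock: 3.23
tool_pos: [0.5586, 0.3274, 0.035]
tcp_rot: [-3.141, 0.0, 2.97]
wrist_force: [-0.9, 0.1, 2.3]
width: 0.0158
gripper_force: 34.9
```

{"api": "play_rows", "payload": {
  "deltas": [0, 0, -0.006, 0, 0, 0, 0, 0, 0, -0.006, 0, 0, 0, 0, 0, 0, -0.008, 0, 0, 0, 0, 0, 0, -0.008, 0, 0, 0, 0, 0, 0, -0.008, 0, 0, 0, 0]
}}

```text
clock: 3.65
tool_pos: [0.5587, 0.3273, 0.0718]
tcp_rot: [3.141, 0.0, 2.97]
wrist_force: [0.5, -0.2, -0.9]
width: 0.0153
gripper_force: 34.9
```

{"api": "play_rows", "payload": {
  "deltas": [0, 0, -0.02, 0, 0, 0, 0, 0, 0, -0.02, 0, 0, 0, 0, 0, 0, -0.02, 0, 0, 0, 0, 0, 0, 0, 0, 0, 0, 0, 0, 0, 0, 0, 0, 0, 0]
}}

```text
clock: 4.07
tool_pos: [0.5596, 0.3277, 0.1325]
tcp_rot: [3.14, 0.003, 2.97]
wrist_force: [-0.8, -0.8, -1.7]
width: 0.0157
gripper_force: 34.9
```

```bash
python3 - <<'E'
from h import *
J=np.array([.570,-.077]); yaw=-16.
s=r.get_state();print(s["tool_pos"],np.degrees(s["tcp_rot"]),s["wrist_force"])
b=snap("top","pics/t4.png")
cv2.imwrite("pics/m4.png",cv2.resize(b["color"][140:230,170:250],(533,600),interpolation=2))
R=Rn.from_euler("xyz",s["tcp_rot"]);p=s["tool_pos"]
for n,v in dict(tip=[-.108,0,-.014],jun=[-.031,0,-.014]).items(): print(n,proj(b,p+R.apply(v)))
# insertion pre-pose: azimuth 119, radius with tip 60 mm from axis -> tcp at ~168
az=np.radians(180+yaw-45); t=J+.172*np.array([np.cos(az),np.sin(az)]); print(t,np.degrees(az))
plan(*t,.125,np.degrees(az),12,0)
E
```

```text
[0.55956767 0.32768733 0.13250135] [179.89497483   0.18295413 170.15522797] [-0.76364343 -0.79559382 -1.70530444]
tip [196.28455047 153.71806436]
jun [189.95330916 181.0463944 ]
[0.48661275 0.07343459] 119.0
0.0023, -0.0219, 0.0005, 0, 0, 0.0744, 0 ,
0.0006, -0.0219, 0.0004, 0, 0, 0.0744, 0 ,
-0.0009, -0.022, 0.0005, 0, 0, 0.0744, 0 ,
-0.0027, -0.0218, 0.0005, 0, 0, 0.0744, 0 ,
-0.0042, -0.0216, 0.0005, 0, 0, 0.0744, 0 |
-0.0058, -0.0212, 0.0004, 0, 0, 0.0744, 0 ,
-0.0074, -0.0207, 0.0005, 0, 0, 0.0744, 0 ,
-0.0089, -0.0201, 0.0005, 0, 0, 0.0744, 0 ,
-0.0103, -0.0194, 0.0005, 0, 0, 0.0744, 0 ,
-0.0118, -0.0186, 0.0005, 0, 0, 0.0744, 0 |
-0.0132, -0.0176, 0.0004, 0, 0, 0.0744, 0 ,
-0.0144, -0.0166, 0.0005, 0, 0, 0.0744, 0 ,
```

View pics/m4.png

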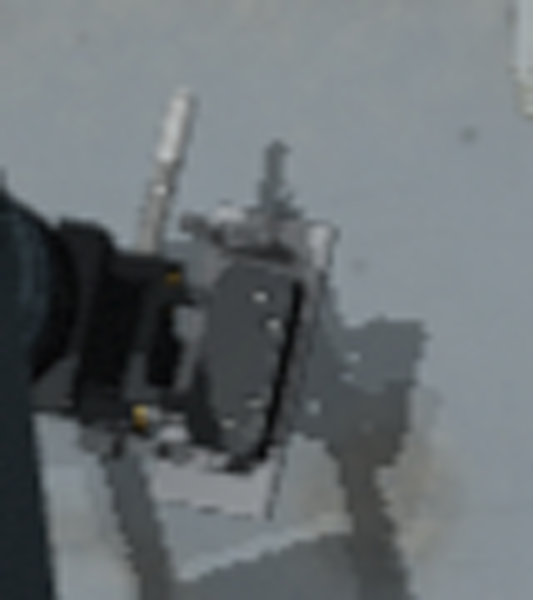

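The crop shows the bar level in the gripper, tip at top-view pixel (197.5,153.8) against (196.3,153.7) predicted, so the top camera reads about 3 mm too far to −y.

{"api": "play_rows", "payload": {
  "deltas": [0.0023, -0.0219, 0.0005, 0, 0, 0.0744, 0, 0.0006, -0.0219, 0.0005, 0, 0, 0.0744, 0, -0.0009, -0.022, 0.0005, 0, 0, 0.0744, 0, -0.0027, -0.0218, 0.0005, 0, 0, 0.0744, 0, -0.0042, -0.0216, 0.0005, 0, 0, 0.0744, 0]
}}

```text
clock: 4.53
tool_pos: [0.5269, 0.2204, 0.1261]
tcp_rot: [-3.139, -0.002, 2.594]
wrist_force: [-0.2, -0.0, -0.3]
width: 0.0156
gripper_force: 34.9
```

{"api": "play_rows", "payload": {
  "deltas": [-0.0058, -0.0212, 0.0005, 0, 0, 0.0744, 0, -0.0074, -0.0207, 0.0005, 0, 0, 0.0744, 0, -0.0089, -0.02, 0.0005, 0, 0, 0.0744, 0, -0.0103, -0.0194, 0.0005, 0, 0, 0.0744, 0, -0.0118, -0.0186, 0.0005, 0, 0, 0.0744, 0]
}}

```text
clock: 4.95
tool_pos: [0.497, 0.1149, 0.1239]
tcp_rot: [-3.139, -0.002, 2.222]
wrist_force: [0.9, 0.0, -1.4]
width: 0.0156
gripper_force: 34.9
```

{"api": "play_rows", "payload": {
  "deltas": [-0.0132, -0.0176, 0.0005, 0, 0, 0.0744, 0, -0.0144, -0.0166, 0.0005, 0, 0, 0.0744, 0, 0, 0, 0, 0, 0, 0, 0, 0, 0, 0, 0, 0, 0, 0, 0, 0, 0, 0, 0, 0, 0]
}}

```text
clock: 5.37
tool_pos: [0.4863, 0.0739, 0.1239]
tcp_rot: [-3.141, -0.001, 2.078]
wrist_force: [0.3, 0.7, -1.6]
width: 0.0153
gripper_force: 34.9
```

```bash
python3 - <<'E'
from h import *
s=r.get_state();print(s["tool_pos"],np.degrees(s["tcp_rot"]),s["wrist_force"],s["q"])
R=Rn.from_euler("xyz",s["tcp_rot"]);p=s["tool_pos"]
O=[]
for n,(x,y,w,h) in dict(top=(280,165,80,60),scene=(275,165,80,60)).items():
    d=snap(n,f"pics/n5{n}.png")
    for k,v in dict(tip=[-.108,0,-.014],jun=[-.031,0,-.014]).items(): print(n,k,proj(d,p+R.apply(v)))
    O.append(cv2.resize(d["color"][y:y+h,x:x+w],(400,300),interpolation=2) if 0 else cv2.resize(d["color"][y:y+h,x:x+w],(400,300),interpolation=2))
cv2.imwrite("pics/m5.png",cv2.resize(np.vstack(O),(800,1200))[:, :] if 0 else np.hstack(O))
E
```

```text
[0.48628105 0.07385298 0.12388614] [-1.79942628e+02 -6.24882608e-02  1.19041023e+02] [ 0.27559073  0.65227262 -1.58667974] [-9.13500038e-02  1.37578025e-01  1.91004662e+00  3.79389968e-04
  1.09540968e+00 -5.98385895e-01]
top tip [315.92334632 202.3987083 ]
top jun [290.78711215 215.68494147]
scene tip [306.1324735  184.18286252]
scene jun [284.69888877 180.68927303]
```

View pics/m5.png

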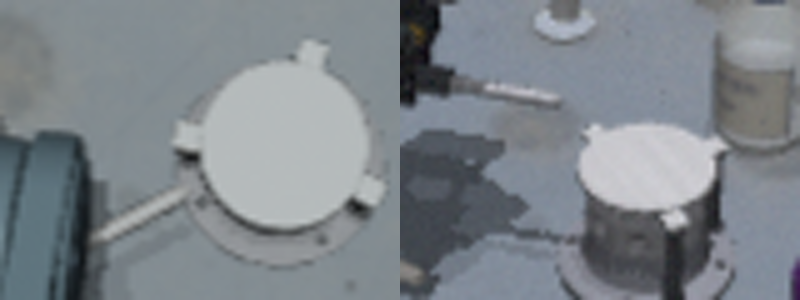

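Top crop: bar tip at (316.8,203.0) against (315.9,202.4) predicted; scene crop: tip (307,185.6) against (306.1,184.2). Correcting for that puts the jack axis at about (0.572,−0.074).

{"api": "play_rows", "payload": {
  "deltas": [0.0009, 0.0031, 0.018, 0, 0, 0, 0, 0, 0, 0.018, 0, 0, 0, 0, 0, 0, 0.018, 0, 0, 0, 0, 0, 0, 0.018, 0, 0, 0, 0, 0, 0, 0.01, 0, 0, 0, 0]
}}

```text
clock: 5.88
tool_pos: [0.4879, 0.0768, 0.0407]
tcp_rot: [-3.139, -0.002, 2.079]
wrist_force: [-0.7, 0.3, -1.1]
width: 0.0155
gripper_force: 34.9
```

{"api": "play_rows", "payload": {
  "deltas": [-0.005, 0, 0, 0, 0, 0, 0, -0.005, 0, 0, 0, 0, 0, 0, -0.005, 0, 0, 0, 0, 0, 0, -0.003, 0, 0, 0, 0, 0, 0, 0, 0, 0, 0, 0, 0, 0]
}}

```text
clock: 6.3
tool_pos: [0.4993, 0.0592, 0.0439]
tcp_rot: [3.14, 0.002, 2.076]
wrist_force: [0.5, -0.0, -0.2]
width: 0.0156
gripper_force: 34.9
```

{"api": "play_rows", "payload": {
  "deltas": [-0.003, 0, 0, 0, 0, 0, 0, -0.003, 0, 0, 0, 0, 0, 0, -0.003, 0, 0, 0, 0, 0, 0, 0, 0, 0, 0, 0, 0, 0]
}}

```text
clock: 6.63
tool_pos: [0.5013, 0.052, 0.0424]
tcp_rot: [-3.14, -0.001, 2.077]
wrist_force: [-2.4, -0.4, -1.4]
width: 0.0157
gripper_force: 35.0
```

```bash
python3 - <<'E'
from h import *
s=r.get_state();print(s["tool_pos"],np.degrees(s["tcp_rot"]),s["wrist_force"],s["ft_torque"])
v=s["tool_pos"][:2]-[.572,-.0742];print(np.hypot(*v),np.degrees(np.arctan2(v[1],v[0])))
E
```

```text
[0.50132617 0.05201346 0.04238952] [-1.79910472e+02 -6.64173599e-02  1.18976382e+02] [-2.42215012 -0.39982822 -1.35557753] [-0.1655976   0.51643669 -0.28520942]
0.1446534790295439 119.24685441482589
```

{"api": "play_rows", "payload": {
  "deltas": [-0.003, 0, 0, 0, 0, 0, 0, -0.003, 0, 0, 0, 0, 0, 0, 0, 0, 0, 0, 0, 0, 0]
}}

```text
clock: 6.88
tool_pos: [0.505, 0.0462, 0.0426]
tcp_rot: [-3.141, 0.0, 2.077]
wrist_force: [-4.0, -3.7, -1.9]
width: 0.016
gripper_force: 35.1
```

```bash
cat > st.py <<'E'
from h import *
s=r.get_state();R=Rn.from_euler("xyz",s["tcp_rot"])
print(np.round(s["tool_pos"],4),np.degrees(s["tcp_rot"]),"F tool",np.round(R.inv().apply(s["wrist_force"]),1),"M tool",np.round(R.inv().apply(s["ft_torque"]),2),s["clock"])
v=s["tool_pos"][:2]-[.572,-.0742];print(np.hypot(*v),np.degrees(np.arctan2(v[1],v[0])),"q6",s["q"][5])
E
python3 st.py
```

```text
[0.505  0.0462 0.0426] [-1.79959724e+02  1.97571930e-02  1.18978093e+02] F tool [-1.2 -5.3  1.9] M tool [0.68 0.05 0.39] 6.8833
0.13776100899959903 119.08571484984138 q6 -0.6480193184656031
```

{"api": "play_rows", "payload": {
  "deltas": [-0.003, -0.001, 0, 0, 0, 0, 0, -0.004, -0.0005, 0, 0, 0, 0, 0, -0.003, 0, 0, 0, 0, 0, 0, 0, 0, 0, 0, 0, 0, 0]
}}

```text
clock: 7.22
tool_pos: [0.5093, 0.0366, 0.0429]
tcp_rot: [3.141, 0.001, 2.077]
wrist_force: [-1.6, -2.4, -2.3]
width: 0.0153
gripper_force: 35.0
```

```bash
python3 st.py
```

```text
[0.5093 0.0366 0.0429] [1.79965259e+02 6.29344576e-02 1.18980081e+02] F tool [-1.3 -2.6  2.3] M tool [ 0.46 -0.1   0.3 ] 7.2167
0.12732468379534767 119.49520386622441 q6 -0.6661381012348382
```

{"api": "play_rows", "payload": {
  "deltas": [-0.0015, 0, 0, 0, 0, 0, 0, -0.0005, -0.011, 0, 0, 0, -0.0873, 0, -0.0005, -0.011, 0, 0, 0, -0.0873, 0, -0.0005, -0.011, 0, 0, 0, -0.0873, 0]
}}

```text
clock: 7.55
tool_pos: [0.4844, 0.0168, 0.0434]
tcp_rot: [3.138, 0.003, 2.345]
wrist_force: [4.9, 5.4, -1.6]
width: 0.0156
gripper_force: 35.5
```

```bash
python3 st.py
```

```text
[0.4844 0.0168 0.0434] [1.79816561e+02 1.51369402e-01 1.34341968e+02] F tool [0.5 7.2 1.7] M tool [-1.15  0.36 -0.7 ] 7.55
0.12634944486545222 133.91953355866175 q6 -0.9864830258234567
```

{"api": "play_rows", "payload": {
  "deltas": [-0.0005, -0.011, 0, 0, 0, -0.0873, 0, -0.0005, -0.011, 0, 0, 0, -0.0873, 0, -0.0005, -0.011, 0, 0, 0, -0.0873, 0, -0.0005, -0.011, 0, 0, 0, -0.0873, 0]
}}

```text
clock: 7.88
tool_pos: [0.4581, -0.0181, 0.0433]
tcp_rot: [3.139, 0.002, 2.695]
wrist_force: [1.2, 9.3, -1.2]
width: 0.0154
gripper_force: 35.7
```

```bash
python3 st.py
```

```text
[ 0.4581 -0.0181  0.0433] [1.79863740e+02 1.20483411e-01 1.54392309e+02] F tool [2.9 8.9 1.2] M tool [-1.27  0.22 -0.77] 7.8833
0.1269861134695766 153.79069362144855 q6 -1.426340795458378
```

{"api": "play_rows", "payload": {
  "deltas": [-0.0005, -0.011, 0, 0, 0, -0.0873, 0, -0.0005, -0.011, 0, 0, 0, -0.0873, 0, -0.0005, -0.011, 0, 0, 0, -0.0873, 0, -0.0005, -0.011, 0, 0, 0, -0.0873, 0]
}}

```text
clock: 8.22
tool_pos: [0.4451, -0.0602, 0.0428]
tcp_rot: [3.14, 0.0, 3.044]
wrist_force: [0.2, 9.3, -1.5]
width: 0.0157
gripper_force: 35.7
```

```bash
python3 st.py
```

```text
[ 0.4451 -0.0602  0.0428] [1.79899876e+02 1.10399719e-02 1.74404415e+02] F tool [0.7 9.3 1.5] M tool [-1.24  0.12 -0.73] 8.2167
0.1276970897966748 173.68370362137063 q6 -1.875486682619318
```

{"api": "play_rows", "payload": {
  "deltas": [-0.0007, -0.011, 0, 0, 0, -0.0873, 0, -0.0007, -0.011, 0, 0, 0, -0.0873, 0, -0.0007, -0.011, 0, 0, 0, -0.0873, 0, -0.0005, -0.011, 0, 0, 0, -0.0873, 0]
}}

```text
clock: 8.55
tool_pos: [0.4475, -0.1036, 0.0421]
tcp_rot: [3.138, -0.002, -2.89]
wrist_force: [-3.7, 7.6, -0.1]
width: 0.016
gripper_force: 35.7
```

{"api": "play_rows", "payload": {
  "deltas": [-0.0005, -0.011, 0, 0, 0, -0.0873, 0, -0.0005, -0.011, 0, 0, 0, -0.0873, 0, -0.0003, -0.0055, 0, 0, 0, -0.0436, 0, 0, 0, 0, 0, 0, 0, 0]
}}

```text
clock: 8.88
tool_pos: [0.4575, -0.1303, 0.0421]
tcp_rot: [3.139, -0.002, -2.674]
wrist_force: [-5.5, 3.7, -1.1]
width: 0.0156
gripper_force: 35.4
```

```bash
python3 st.py
```

```text
[ 0.4575 -0.1303  0.0421] [ 1.79837672e+02 -1.27272709e-01 -1.53223464e+02] F tool [3.3 5.8 1.2] M tool [-1.06  0.36 -0.55] 8.8833
0.12745939598954967 -153.9024569385252 q6 -2.56527576596385
```

{"api": "play_rows", "payload": {
  "deltas": [0.004, 0.001, 0, 0, 0, 0, 0, 0.01, 0.0005, 0, 0, 0, 0, 0, 0.012, 0, 0, 0, 0, 0, 0, 0.012, 0, 0, 0, 0, 0, 0, 0.012, 0, 0, 0, 0, 0, 0]
}}

```text
clock: 9.3
tool_pos: [0.4133, -0.1525, 0.0432]
tcp_rot: [-3.139, 0.001, -2.678]
wrist_force: [0.2, -0.5, -1.2]
width: 0.0153
gripper_force: 34.9
```

{"api": "play_rows", "payload": {
  "deltas": [-0.001, 0.0186, 0, 0, 0, 0.1047, 0, -0.001, 0.0186, 0, 0, 0, 0.1047, 0, -0.001, 0.0186, 0, 0, 0, 0.1047, 0, -0.001, 0.0186, 0, 0, 0, 0.1047, 0, -0.001, 0.0186, 0, 0, 0, 0.1047, 0]
}}

```text
clock: 9.72
tool_pos: [0.3946, -0.0615, 0.0431]
tcp_rot: [-3.141, 0.001, 3.075]
wrist_force: [0.2, -0.0, -2.2]
width: 0.0152
gripper_force: 34.9
```

{"api": "play_rows", "payload": {
  "deltas": [-0.001, 0.0186, 0, 0, 0, 0.1047, 0, -0.001, 0.0186, 0, 0, 0, 0.1047, 0, -0.001, 0.0186, 0, 0, 0, 0.1047, 0, -0.001, 0.0186, 0, 0, 0, 0.1047, 0, -0.001, 0.0186, 0, 0, 0, 0.1047, 0]
}}

```text
clock: 10.13
tool_pos: [0.4246, 0.0262, 0.0431]
tcp_rot: [3.141, 0.001, 2.552]
wrist_force: [0.1, -0.8, -2.1]
width: 0.0155
gripper_force: 34.9
```

```bash
python3 st.py; python3 - <<'E'
from h import *
d=snap("scene","pics/s6.png");snap("top","pics/t6.png")
cv2.imwrite("pics/m6.png",cv2.resize(d["color"][190:230,300:350],(750,600),interpolation=2))
c=[.569,-.0768] # scene-camera apparent axis
for az in(150,157,195,202,209,240,247,254): print(az,np.round(proj(d,[c[0]+.04*np.cos(np.radians(az)),c[1]+.04*np.sin(np.radians(az)),.055]),2))
E
```

```text
[0.4246 0.0262 0.0431] [1.79978279e+02 8.55930305e-02 1.46218740e+02] F tool [-0.5 -0.6  2.1] M tool [0.02 0.02 0.05] 10.1333
0.17838843674593344 145.74237030980598 q6 -1.1998353542092353
150 [313.06 208.02]
157 [313.51 208.88]
195 [318.51 212.56]
202 [319.8  212.96]
209 [321.15 213.26]
240 [327.37 213.22]
247 [328.71 212.9 ]
254 [329.96 212.48]
```

View pics/m6.png

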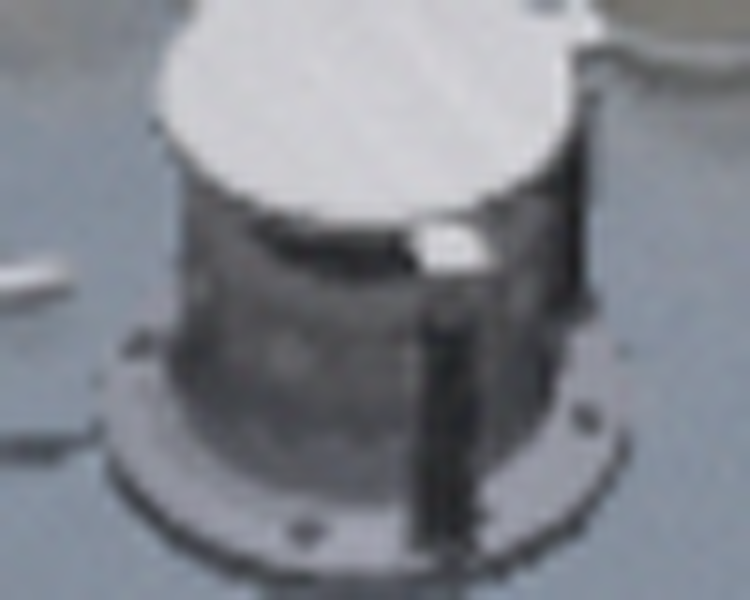

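The collar holes show at (319.5,213.3) and (313.2,209), so azimuths of about 201° and 157°. The collar stands near 82°, and the next hole to use is at azimuth 112°.

```bash
python3 - <<'E'
from h import *
J=np.array([.5708,-.0749]);a=np.radians(112);t=J+.176*np.array([np.cos(a),np.sin(a)])
plan(*t,.0425,112,6,0)
E
```

```text
-0.0053, 0.0158, 0.0002, 0.0003, 0.0004, 0.1004, 0 ,
-0.0038, 0.0163, 0.0002, 0.0003, 0.0004, 0.1004, 0 ,
-0.002, 0.0166, 0.0001, 0.0003, 0.0004, 0.1004, 0 ,
-0.0004, 0.0167, 0.0002, 0.0003, 0.0004, 0.1004, 0 ,
0.0013, 0.0167, 0.0002, 0.0003, 0.0004, 0.1004, 0 |
0.0029, 0.0165, 0.0001, 0.0003, 0.0004, 0.1004, 0 ,
```

{"api": "play_rows", "payload": {
  "deltas": [-0.0053, 0.0158, 0.0002, 0, 0, 0.1004, 0, -0.0038, 0.0163, 0.0001, 0, 0, 0.1004, 0, -0.002, 0.0166, 0.0001, 0, 0, 0.1004, 0, -0.0004, 0.0167, 0.0001, 0, 0, 0.1004, 0, 0.0013, 0.0167, 0.0001, 0, 0, 0.1004, 0]
}}

```text
clock: 10.65
tool_pos: [0.4908, 0.0766, 0.0423]
tcp_rot: [3.141, 0.001, 2.053]
wrist_force: [0.3, 0.1, -0.2]
width: 0.0155
gripper_force: 34.9
```

{"api": "play_rows", "payload": {
  "deltas": [0.0029, 0.0165, 0, 0, 0, 0.1004, 0, -0.007, 0, 0, 0, 0, 0, 0, -0.007, 0, 0, 0, 0, 0, 0, -0.007, 0, 0, 0, 0, 0, 0, 0, 0, 0, 0, 0, 0, 0]
}}

```text
clock: 11.07
tool_pos: [0.5114, 0.066, 0.0422]
tcp_rot: [3.142, 0.001, 1.955]
wrist_force: [0.4, -0.7, -0.7]
width: 0.0157
gripper_force: 34.9
```

```bash
python3 st.py
```

```text
[0.5114 0.066  0.0422] [1.79999965e+02 3.61858183e-02 1.12040525e+02] F tool [-0.8  0.2  0.7] M tool [0.01 0.01 0.02] 11.0667
0.15274188024150687 113.38771730499413 q6 -0.48608135630597515
```

{"api": "play_rows", "payload": {
  "deltas": [-0.004, 0.002, 0, 0, 0, 0, 0, -0.004, 0, 0, 0, 0, 0, 0, -0.003, 0, 0, 0, 0, 0, 0, 0, 0, 0, 0, 0, 0, 0]
}}

```text
clock: 11.4
tool_pos: [0.5177, 0.0581, 0.0423]
tcp_rot: [3.141, 0.001, 1.955]
wrist_force: [-0.2, -1.0, -1.3]
width: 0.0158
gripper_force: 34.9
```

```bash
python3 st.py
```

```text
[0.5177 0.0581 0.0423] [1.79960002e+02 3.44688824e-02 1.12024604e+02] F tool [-0.9 -0.6  1.3] M tool [-0.03 -0.07 -0.08] 11.4
0.14298757997053693 112.31291560808103 q6 -0.5005143304562243
```

Entering cleanly (tip at about 35 mm from the axis). Going on.

{"api": "play_rows", "payload": {
  "deltas": [-0.004, 0, 0, 0, 0, 0, 0, -0.004, 0, 0, 0, 0, 0, 0, 0, 0, 0, 0, 0, 0, 0]
}}

```text
clock: 11.65
tool_pos: [0.5207, 0.0508, 0.0422]
tcp_rot: [3.141, 0.001, 1.955]
wrist_force: [1.1, -0.4, -0.8]
width: 0.0156
gripper_force: 34.9
```

```bash
python3 st.py
```

```text
[0.5207 0.0508 0.0422] [1.79978106e+02 3.03128817e-02 1.12030191e+02] F tool [-0.8  0.8  0.8] M tool [-0.05 -0.03 -0.07] 11.65
0.1351186370298298 112.32573134723374 q6 -0.5140182472563292
```

{"api": "play_rows", "payload": {
  "deltas": [-0.004, 0, 0, 0, 0, 0, 0, -0.0035, 0, 0, 0, 0, 0, 0, 0, 0, 0, 0, 0, 0, 0, -0.0005, -0.011, 0, 0, 0, -0.0873, 0, -0.0005, -0.011, 0, 0, 0, -0.0873, 0]
}}

```text
clock: 12.07
tool_pos: [0.5051, 0.0346, 0.0427]
tcp_rot: [3.138, 0.002, 2.135]
wrist_force: [6.7, 3.4, -2.9]
width: 0.0158
gripper_force: 35.6
```

```bash
python3 st.py
```

```text
[0.5051 0.0346 0.0427] [1.79797849e+02 1.14060082e-01 1.22326685e+02] F tool [-0.7  7.4  2.9] M tool [-1.17 -0.05 -0.68] 12.0667
0.12770078559354503 121.56762387035022 q6 -0.7318332239971308
```

{"api": "play_rows", "payload": {
  "deltas": [-0.0006, -0.011, 0, 0, 0, -0.0873, 0, -0.0006, -0.011, 0, 0, 0, -0.0873, 0, -0.0006, -0.011, 0, 0, 0, -0.0873, 0, -0.0006, -0.011, 0, 0, 0, -0.0873, 0, -0.0006, -0.011, 0, 0, 0, -0.0873, 0]
}}

```text
clock: 12.48
tool_pos: [0.4649, -0.0034, 0.0423]
tcp_rot: [3.14, -0.0, 2.572]
wrist_force: [3.3, 7.0, -1.5]
width: 0.0159
gripper_force: 35.7
```

{"api": "play_rows", "payload": {
  "deltas": [-0.0006, -0.011, 0, 0, 0, -0.0873, 0, -0.0006, -0.011, 0, 0, 0, -0.0873, 0, -0.0006, -0.011, 0, 0, 0, -0.0873, 0, -0.0006, -0.011, 0, 0, 0, -0.0873, 0, -0.0006, -0.011, 0, 0, 0, -0.0873, 0]
}}

```text
clock: 12.9
tool_pos: [0.4444, -0.0542, 0.0415]
tcp_rot: [3.139, -0.004, 3.009]
wrist_force: [-1.6, 8.2, 0.3]
width: 0.0156
gripper_force: 35.7
```

```bash
python3 st.py
```

```text
[ 0.4444 -0.0542  0.0415] [179.85258988  -0.22386877 172.39930791] F tool [ 2.6  7.9 -0.3] M tool [-1.29  0.3  -0.73] 12.9
0.12912761017193863 171.09925092608907 q6 -1.8280656025597848
```

{"api": "play_rows", "payload": {
  "deltas": [-0.001, -0.011, 0, 0, 0, -0.0873, 0, -0.001, -0.011, 0, 0, 0, -0.0873, 0, -0.001, -0.011, 0, 0, 0, -0.0873, 0, -0.001, -0.011, 0, 0, 0, -0.0873, 0, -0.0005, -0.011, 0, 0, 0, -0.0873, 0]
}}

```text
clock: 13.32
tool_pos: [0.4485, -0.1079, 0.0403]
tcp_rot: [3.134, -0.007, -2.837]
wrist_force: [-8.8, 6.6, 1.2]
width: 0.0156
gripper_force: 36.0
```

{"api": "play_rows", "payload": {
  "deltas": [-0.0003, -0.0055, 0, 0, 0, -0.0436, 0, -0.0003, -0.0055, 0, 0, 0, -0.0436, 0, 0, 0, 0, 0, 0, 0, 0]
}}

```text
clock: 13.57
tool_pos: [0.4533, -0.1191, 0.0405]
tcp_rot: [3.135, -0.006, -2.753]
wrist_force: [-7.5, 5.0, 0.8]
width: 0.0156
gripper_force: 35.5
```

```bash
python3 st.py
```

```text
[ 0.4533 -0.1191  0.0405] [ 179.62298151   -0.34786742 -157.72869549] F tool [ 5.1  7.5 -0.7] M tool [-1.16  0.57 -0.62] 13.5667
0.12690248259538037 -159.282479799176 q6 -2.469498099983685
```

{"api": "play_rows", "payload": {
  "deltas": [0.0005, -0.0055, 0, 0, 0, -0.0436, 0, 0, -0.0055, 0, 0, 0, -0.0436, 0, 0, 0, 0, 0, 0, 0, 0]
}}

```text
clock: 13.82
tool_pos: [0.4579, -0.1294, 0.0408]
tcp_rot: [3.136, -0.004, -2.665]
wrist_force: [-5.6, 5.1, 0.4]
width: 0.0156
gripper_force: 35.5
```

```bash
python3 st.py
```

```text
[ 0.4579 -0.1294  0.0408] [ 179.65408681   -0.2546519  -152.72155111] F tool [ 2.7  7.2 -0.4] M tool [-1.2   0.35 -0.59] 13.8167
0.1267763481881775 -154.1828747276925 q6 -2.571798132403998
```

{"api": "play_rows", "payload": {
  "deltas": [0, -0.0055, 0, 0, 0, -0.0436, 0, 0, -0.0055, 0, 0, 0, -0.0436, 0, 0, 0, 0, 0, 0, 0, 0]
}}

```text
clock: 14.07
tool_pos: [0.4632, -0.1391, 0.0408]
tcp_rot: [3.135, -0.004, -2.578]
wrist_force: [-6.3, 4.4, 0.5]
width: 0.0157
gripper_force: 35.5
```

```bash
python3 st.py
```

```text
[ 0.4632 -0.1391  0.0408] [ 179.63932395   -0.22837531 -147.71477764] F tool [ 3.   7.1 -0.4] M tool [-1.12  0.38 -0.6 ] 14.0667
0.12674910780548287 -149.18017530382488 q6 -2.671165168421921
```

{"api": "play_rows", "payload": {
  "deltas": [0, -0.0055, 0, 0, 0, -0.0436, 0, 0, -0.0055, 0, 0, 0, -0.0436, 0, 0, 0, 0, 0, 0, 0, 0]
}}

```text
clock: 14.32
tool_pos: [0.4691, -0.1482, 0.0407]
tcp_rot: [3.135, -0.004, -2.491]
wrist_force: [-7.5, 4.8, -0.3]
width: 0.0158
gripper_force: 35.8
```

```bash
python3 st.py
```

```text
[ 0.4691 -0.1482  0.0407] [ 179.59876465   -0.20564588 -142.71076752] F tool [3.  8.4 0.4] M tool [-1.28  0.3  -0.66] 14.3167
0.12679909830178396 -144.2714927406808 q6 -2.768402722952285
```

{"api": "play_rows", "payload": {
  "deltas": [0, -0.0055, 0, 0, 0, -0.0436, 0, 0, 0, 0, 0, 0, 0, 0]
}}

```text
clock: 14.48
tool_pos: [0.472, -0.1521, 0.0405]
tcp_rot: [3.133, -0.003, -2.447]
wrist_force: [-7.9, 6.1, 0.3]
width: 0.0161
gripper_force: 36.4
```

```bash
python3 st.py
```

```text
[ 0.472  -0.1521  0.0405] [ 179.52405995   -0.19214123 -140.20687927] F tool [ 2.2  9.7 -0.2] M tool [-1.57  0.18 -0.8 ] 14.4833
0.12674129995678945 -142.0917763739953 q6 -2.8160909846176825
```

{"api": "play_rows", "payload": {
  "deltas": [0, -0.0055, 0, 0, 0, -0.0436, 0, 0, 0, 0, 0, 0, 0, 0]
}}

```text
clock: 14.65
tool_pos: [0.4753, -0.156, 0.0403]
tcp_rot: [3.132, -0.003, -2.403]
wrist_force: [-8.5, 6.5, -0.7]
width: 0.0161
gripper_force: 36.8
```

```bash
python3 st.py; python3 - <<'E'
from h import *
d=snap("scene","pics/s7.png");snap("top","pics/t7.png")
cv2.imwrite("pics/m7.png",cv2.resize(d["color"][170:245,285:385],(800,600),interpolation=2))
c=[.569,-.0768]
for az in(152,156,160,164,168,245,249,253,257): print(az,np.round(proj(d,[c[0]+.04*np.cos(np.radians(az)),c[1]+.04*np.sin(np.radians(az)),.055]),2))
for z in (.112,.114,.116): print(z,np.round([proj(d,[.569+.048*np.cos(t),-.0768+.048*np.sin(t),z]) for t in (np.radians(223),np.radians(43))],2).ravel())
E
```

```text
[ 0.4753 -0.156   0.0403] [ 1.79473800e+02 -1.71848531e-01 -1.37701263e+02] F tool [ 1.9 10.5  0.8] M tool [-1.74  0.09 -0.92] 14.65
0.12665904584684656 -139.7831478506192 q6 -2.8633672645262718
152 [313.17 208.27]
156 [313.44 208.76]
160 [313.76 209.24]
164 [314.13 209.7 ]
168 [314.55 210.15]
245 [328.33 213.01]
249 [329.07 212.8 ]
253 [329.79 212.55]
257 [330.48 212.27]
0.112 [324.06 202.26 324.28 184.75]
0.114 [324.06 201.8  324.28 184.29]
0.116 [324.07 201.33 324.28 183.84]
```

View pics/m7.png

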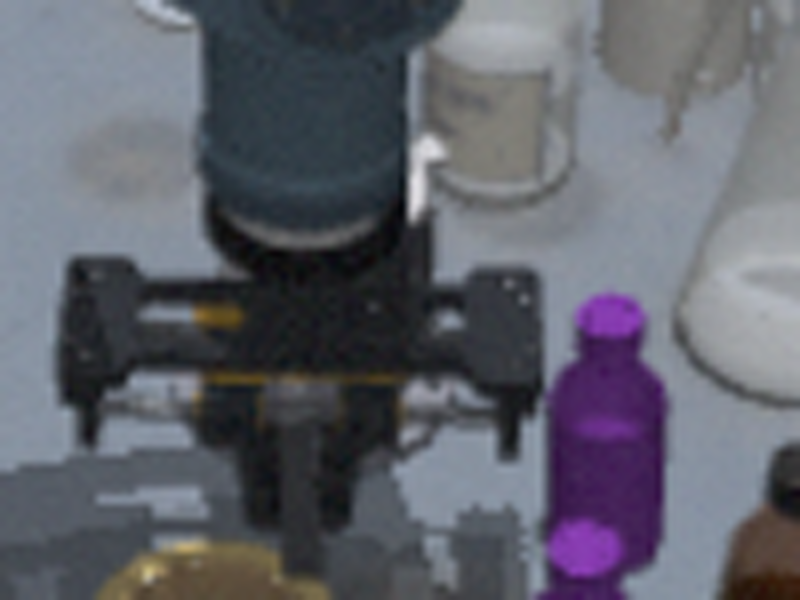

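{"api": "play_rows", "payload": {
  "deltas": [0.004, 0.002, 0, 0, 0, 0, 0, 0.01, 0.001, 0, 0, 0, 0, 0, 0.012, 0, 0, 0, 0, 0, 0, 0.012, 0, 0, 0, 0, 0, 0, 0.012, 0, 0, 0, 0, 0, 0]
}}

```text
clock: 15.17
tool_pos: [0.4391, -0.1899, 0.042]
tcp_rot: [3.142, -0.0, -2.407]
wrist_force: [0.8, -0.1, -1.0]
width: 0.0156
gripper_force: 34.9
```

{"api": "play_rows", "payload": {
  "deltas": [-0.001, 0.0186, 0, 0, 0, 0.1047, 0, -0.001, 0.0186, 0, 0, 0, 0.1047, 0, -0.001, 0.0186, 0, 0, 0, 0.1047, 0, -0.001, 0.0186, 0, 0, 0, 0.1047, 0, -0.001, 0.0186, 0, 0, 0, 0.1047, 0]
}}

```text
clock: 15.58
tool_pos: [0.3972, -0.1074, 0.0422]
tcp_rot: [-3.141, 0.0, -2.938]
wrist_force: [0.5, -0.4, -0.5]
width: 0.0153
gripper_force: 34.9
```

{"api": "play_rows", "payload": {
  "deltas": [-0.001, 0.0186, 0, 0, 0, 0.1047, 0, -0.001, 0.0186, 0, 0, 0, 0.1047, 0, -0.001, 0.0186, 0, 0, 0, 0.1047, 0, -0.001, 0.0186, 0, 0, 0, 0.1047, 0, -0.001, 0.0186, 0, 0, 0, 0.1047, 0]
}}

```text
clock: 16.0
tool_pos: [0.4025, -0.015, 0.0423]
tcp_rot: [-3.141, 0.0, 2.822]
wrist_force: [1.1, 0.3, -2.1]
width: 0.0155
gripper_force: 34.9
```

```bash
python3 st.py; python3 - <<'E'
from h import *
d=snap("scene","pics/s8.png");snap("top","pics/t8.png")
cv2.imwrite("pics/m8.png",cv2.resize(d["color"][180:230,292:358],(792,600),interpolation=2))
c=[.569,-.0768]
for az in(195,199,203,207,211,215): print(az,np.round(proj(d,[c[0]+.04*np.cos(np.radians(az)),c[1]+.04*np.sin(np.radians(az)),.055]),2))
E
```

```text
[ 0.4025 -0.015   0.0423] [-1.79985526e+02  2.43560559e-02  1.61713847e+02] F tool [-0.9  0.7  2.1] M tool [-0.02 -0.01 -0.01] 16.0
0.1794896101995146 160.7489084658508 q6 -1.5853047344193705
195 [318.51 212.56]
199 [319.24 212.8 ]
203 [319.98 213.01]
207 [320.75 213.19]
211 [321.54 213.33]
215 [322.34 213.43]
```

View pics/m8.png

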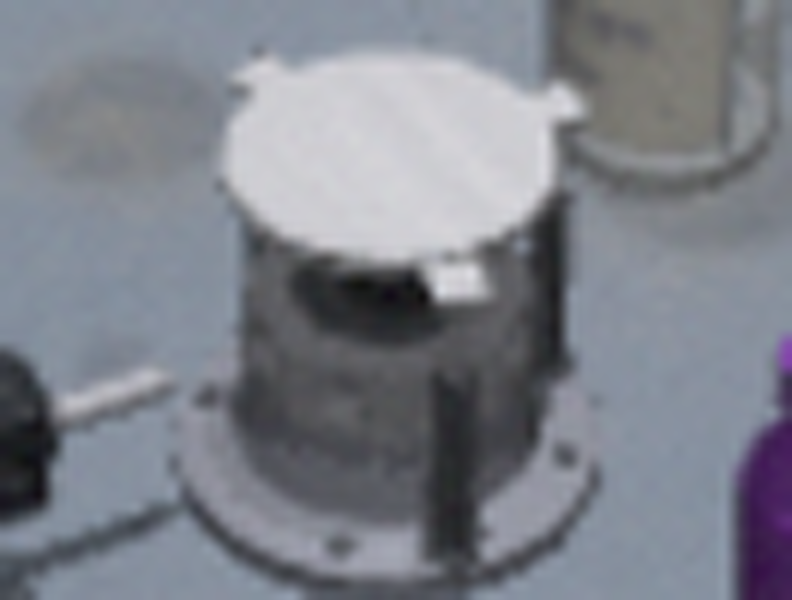

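The hole shows at (320.8,213.3), azimuth about 207°, and the table stands high with a gap above the sleeves. That is close to the stop. I reinsert in the hole at azimuth 162°, straight ahead of the bar, to make sure.

{"api": "play_rows", "payload": {
  "deltas": [-0.008, -0.004, 0, 0, 0, 0, 0, -0.01, 0, 0, 0, 0, 0, 0, -0.01, 0, 0, 0, 0, 0, 0, -0.004, 0, 0, 0, 0, 0, 0, 0, 0, 0, 0, 0, 0, 0]
}}

```text
clock: 16.52
tool_pos: [0.4336, -0.0306, 0.0424]
tcp_rot: [-3.141, 0.001, 2.828]
wrist_force: [-0.7, 0.5, -1.2]
width: 0.0155
gripper_force: 34.9
```

{"api": "play_rows", "payload": {
  "deltas": [-0.004, 0, 0, 0, 0, 0, 0, -0.003, 0, 0, 0, 0, 0, 0, 0, 0, 0, 0, 0, 0, 0]
}}

```text
clock: 16.77
tool_pos: [0.439, -0.0316, 0.0421]
tcp_rot: [-3.142, 0.0, 2.828]
wrist_force: [-0.2, 0.3, -0.7]
width: 0.0155
gripper_force: 34.9
```

```bash
python3 st.py
```

```text
[ 0.439  -0.0316  0.0421] [-1.79996950e+02  1.55148955e-02  1.62053261e+02] F tool [0.2 0.3 0.7] M tool [-0.02  0.03  0.05] 16.7667
0.13962805529525726 162.2365910560516 q6 -1.6002821460115995
```

{"api": "play_rows", "payload": {
  "deltas": [-0.004, 0, 0, 0, 0, 0, 0, -0.004, 0, 0, 0, 0, 0, 0, -0.004, 0, 0, 0, 0, 0, 0, 0, 0, 0, 0, 0, 0, 0]
}}

```text
clock: 17.1
tool_pos: [0.4511, -0.0354, 0.0424]
tcp_rot: [-3.142, 0.001, 2.828]
wrist_force: [0.9, -0.1, -1.4]
width: 0.0157
gripper_force: 34.9
```

{"api": "play_rows", "payload": {
  "deltas": [0, -0.0055, 0, 0, 0, -0.0436, 0, 0, -0.0055, 0, 0, 0, -0.0436, 0, 0, 0, 0, 0, 0, 0, 0]
}}

```text
clock: 17.35
tool_pos: [0.4469, -0.0455, 0.0421]
tcp_rot: [3.141, -0.0, 2.917]
wrist_force: [0.7, 4.1, -1.0]
width: 0.0157
gripper_force: 35.1
```

```bash
python3 st.py
```

```text
[ 0.4469 -0.0455  0.0421] [ 1.79970104e+02 -2.14603141e-04  1.67146473e+02] F tool [0.3 4.2 1. ] M tool [-0.61 -0.13 -0.36] 17.35
0.12835973335066073 167.09862652079647 q6 -1.7141535872816658
```

{"api": "play_rows", "payload": {
  "deltas": [0, -0.0055, 0, 0, 0, -0.0436, 0, 0, -0.0055, 0, 0, 0, -0.0436, 0, 0, 0, 0, 0, 0, 0, 0]
}}

```text
clock: 17.6
tool_pos: [0.4448, -0.0556, 0.0421]
tcp_rot: [3.14, 0.0, 3.004]
wrist_force: [3.3, 6.7, -0.3]
width: 0.0157
gripper_force: 35.9
```

```bash
python3 st.py
```

```text
[ 0.4448 -0.0556  0.0421] [1.79911823e+02 9.80881440e-03 1.72130808e+02] F tool [-2.4  7.1  0.3] M tool [-1.25 -0.27 -0.69] 17.6
0.128586295210115 171.6649069774097 q6 -1.826002704815426
```

{"api": "play_rows", "payload": {
  "deltas": [0, -0.0055, 0, 0, 0, -0.0436, 0, 0, -0.003, 0, 0, 0, -0.02, 0, 0, 0, 0, 0, 0, 0, 0]
}}

```text
clock: 17.85
tool_pos: [0.4438, -0.0634, 0.042]
tcp_rot: [3.139, 0.0, 3.067]
wrist_force: [4.3, 10.3, -0.9]
width: 0.016
gripper_force: 36.7
```

```bash
python3 st.py
```

```text
[ 0.4438 -0.0634  0.042 ] [1.79876985e+02 1.63742826e-02 1.75732011e+02] F tool [-3.5 10.6  0.9] M tool [-1.54 -0.46 -0.79] 17.85
0.12865229537112732 175.17169895813086 q6 -1.9072663473293936
```

{"api": "play_rows", "payload": {
  "deltas": [0, -0.0055, 0, 0, 0, -0.0436, 0, 0, -0.0055, 0, 0, 0, -0.0436, 0, 0, 0, 0, 0, 0, 0, 0]
}}

```text
clock: 18.1
tool_pos: [0.4437, -0.0739, 0.0421]
tcp_rot: [3.138, 0.002, -3.128]
wrist_force: [6.2, 13.4, -2.2]
width: 0.0163
gripper_force: 36.9
```

```bash
python3 st.py
```

```text
[ 0.4437 -0.0739  0.0421] [ 1.79818256e+02  8.90551346e-02 -1.79229905e+02] F tool [-6.4 13.3  2.2] M tool [-2.03 -0.91 -0.75] 18.1
0.12825937305743595 179.85008043920504 q6 -2.019521509502095
```

{"api": "play_rows", "payload": {
  "deltas": [0, 0.011, 0, 0, 0, 0.0873, 0, 0, 0.011, 0, 0, 0, 0.0873, 0, 0.0005, 0.0055, 0, 0, 0, 0.0436, 0, 0, 0, 0, 0, 0, 0, 0]
}}

```text
clock: 18.43
tool_pos: [0.444, -0.047, 0.0421]
tcp_rot: [3.141, -0.0, 2.934]
wrist_force: [0.3, 1.0, -0.9]
width: 0.0157
gripper_force: 34.5
```

```bash
python3 st.py; cat > prof.py <<'E'
from h import *
import sys
d=snap("scene","pics/s9.png")
az=np.arange(170,236,2.); c=[.569,-.0768]
def prof(f,dz):
    g=cv2.cvtColor(cv2.imread(f),cv2.COLOR_BGR2GRAY).astype(np.float32)
    uv=np.array([proj(d,[c[0]+.04*np.cos(np.radians(t)),c[1]+.04*np.sin(np.radians(t)),.055+dz]) for t in az],np.float32)
    return cv2.remap(g,uv[:,:1],uv[:,1:],cv2.INTER_CUBIC)[:,0]
print("az",az.astype(int))
for f in sys.argv[1:]:
    m=np.mean([prof(f,z) for z in(-.003,0,.003)],0); o=np.mean([prof(f,z) for z in(.011,-.011)],0)
    print(f,np.round(m-o).astype(int), np.round(m).astype(int))
E
python3 prof.py pics/scene.png pics/s6.png pics/s8.png pics/s9.png
```

```text
[ 0.444  -0.047   0.0421] [ 1.79982961e+02 -1.75029904e-02  1.68102551e+02] F tool [-0.1  1.1  0.9] M tool [-0.16  0.1  -0.02] 18.4333
0.13084239233610404 168.01061200767353 q6 -1.73601772017442
az [170 172 174 176 178 180 182 184 186 188 190 192 194 196 198 200 202 204
 206 208 210 212 214 216 218 220 222 224 226 228 230 232 234]
pics/scene.png [23 21 14  6 -1 -6 -7 -7 -7 -7 -5 -5 -4 -4 -3 -2 -1  0  2  4  7 10 12 12
  9  4 -2 -6 -6 -3 -2 -2 -2] [94 92 87 80 73 69 68 70 72 74 76 77 78 78 78 78 78 80 82 84 86 88 89 89
 87 81 74 72 75 79 81 80 80]
pics/s6.png [-5 -5 -4 -3 -3 -3 -2 -1  0  2  6 10 13 14 12 11  9  5  1 -2 -5 -6 -5 -3
 -1  0  0 -1 -3 -3 -2  0  4] [79 81 82 81 80 80 80 80 82 84 88 92 95 95 94 92 90 87 83 80 77 77 78 80
 83 84 85 84 83 82 82 82 85]
pics/s8.png [-2 -3 -3 -3 -4 -5 -5 -4 -4 -4 -5 -5 -1  3  7 10 12 12 11  8  4  0 -3 -3
 -1 -3 -5 -5 -4 -2 -2 -2 -2] [79 78 79 80 82 83 83 83 82 82 81 82 84 87 90 92 93 93 93 91 87 82 79 81
 83 84 84 84 84 84 83 82 81]
pics/s9.png [-7 -8 -8 -8 -7 -5 -3 -1  0  0 -1 -2 -2  0  3  7 11 12 12  8  3 -2 -6 -4
 -2 -2 -3 -4 -4 -4 -3 -3 -3] [53 57 62 68 73 79 82 83 84 84 83 83 84 86 88 90 93 94 94 93 88 82 79 82
 85 85 84 83 82 81 82 82 83]
```

The hole's shadow edge is in the same place before and after this push (215° and 214.5°) although 13 N was applied, so the collar is at its stop. I withdraw and take the bar back.

{"api": "play_rows", "payload": {
  "deltas": [0.008, 0.0005, 0, 0, 0, 0, 0, 0.012, 0, 0, 0, 0, 0, 0, 0.014, 0, 0, 0, 0, 0, 0, 0.016, 0, 0, 0, 0, 0, 0, 0, 0, 0, 0, 0, 0, 0]
}}

```text
clock: 18.9
tool_pos: [0.3917, -0.0366, 0.0412]
tcp_rot: [3.141, -0.004, 2.936]
wrist_force: [-1.0, 0.5, -1.6]
width: 0.0158
gripper_force: 34.4
```

{"api": "play_rows", "payload": {
  "deltas": [0, 0, -0.02, 0, 0, 0, 0, 0, 0, -0.025, 0, 0, 0, 0, 0, 0, -0.025, 0, 0, 0, 0, 0, 0, -0.022, 0, 0, 0, 0, 0, 0, 0, 0, 0, 0, 0]
}}

```text
clock: 19.32
tool_pos: [0.3985, -0.0392, 0.1385]
tcp_rot: [-3.14, 0.008, 2.935]
wrist_force: [1.8, 0.8, -0.0]
width: 0.0156
gripper_force: 34.4
```

```bash
python3 st.py; python3 -c "
from h import *
plan(.5586,.3284,.13,170.15,15,0)"
```

```text
[ 0.3985 -0.0392  0.1385] [-179.89798235    0.48179646  168.1805108 ] F tool [-1.6  1.1  0. ] M tool [-0.04  0.02  0.02] 19.3167
0.17696803166031475 168.59209976620843 q6 -1.7609181870218578
-0.0054, 0.0262, 0.0006, -0.0001, 0.0006, -0.0023, 0 ,
-0.0055, 0.0261, 0.0005, -0.0001, 0.0006, -0.0023, 0 ,
-0.0055, 0.0262, 0.0006, -0.0001, 0.0006, -0.0023, 0 ,
-0.0056, 0.0261, 0.0006, -0.0001, 0.0006, -0.0023, 0 ,
-0.0057, 0.0261, 0.0005, -0.0001, 0.0006, -0.0023, 0 |
-0.0057, 0.0262, 0.0006, -0.0001, 0.0006, -0.0023, 0 ,
-0.0058, 0.026, 0.0005, -0.0001, 0.0006, -0.0023, 0 ,
-0.0059, 0.0261, 0.0006, -0.0001, 0.0006, -0.0023, 0 ,
-0.0059, 0.0261, 0.0006, -0.0001, 0.0006, -0.0023, 0 ,
-0.0059, 0.0261, 0.0005, -0.0001, 0.0006, -0.0023, 0 |
-0.006, 0.026, 0.0006, -0.0001, 0.0006, -0.0023, 0 ,
-0.0061, 0.026, 0.0006, -0.0001, 0.0006, -0.0023, 0 ,
-0.0062, 0.026, 0.0005, -0.0001, 0.0006, -0.0023, 0 ,
-0.0062, 0.026, 0.0006, -0.0001, 0.0006, -0.0023, 0 ,
-0.0062, 0.026, 0.0006, -0.0001, 0.0006, -0.0023, 0 |
```

{"api": "play_rows", "payload": {
  "deltas": [-0.0055, 0.0261, 0.0005, 0, 0, -0.0023, 0, -0.0055, 0.0261, 0.0005, 0, 0, -0.0023, 0, -0.0055, 0.0261, 0.0005, 0, 0, -0.0023, 0, -0.0056, 0.0261, 0.0005, 0, 0, -0.0023, 0, -0.0057, 0.0261, 0.0005, 0, 0, -0.0023, 0]
}}

```text
clock: 19.73
tool_pos: [0.449, 0.0856, 0.1308]
tcp_rot: [-3.141, -0.0, 2.947]
wrist_force: [1.4, -0.9, -1.2]
width: 0.0158
gripper_force: 34.4
```

{"api": "play_rows", "payload": {
  "deltas": [-0.0057, 0.0261, 0.0005, 0, 0, -0.0023, 0, -0.0058, 0.0261, 0.0005, 0, 0, -0.0023, 0, -0.0058, 0.0261, 0.0005, 0, 0, -0.0023, 0, -0.0059, 0.0261, 0.0005, 0, 0, -0.0023, 0, -0.0059, 0.0261, 0.0005, 0, 0, -0.0023, 0]
}}

```text
clock: 20.15
tool_pos: [0.5022, 0.2084, 0.1278]
tcp_rot: [-3.141, -0.001, 2.958]
wrist_force: [0.4, -0.4, -1.6]
width: 0.0158
gripper_force: 34.4
```

{"api": "play_rows", "payload": {
  "deltas": [-0.006, 0.026, 0.0005, 0, 0, -0.0023, 0, -0.006, 0.026, 0.0005, 0, 0, -0.0023, 0, -0.0061, 0.026, 0.0005, 0, 0, -0.0023, 0, -0.0061, 0.026, 0.0005, 0, 0, -0.0023, 0, -0.0061, 0.026, 0.0005, 0, 0, -0.0023, 0]
}}

```text
clock: 20.57
tool_pos: [0.5551, 0.3308, 0.1249]
tcp_rot: [-3.141, -0.001, 2.97]
wrist_force: [0.9, -0.5, -1.6]
width: 0.0155
gripper_force: 34.4
```

{"api": "play_rows", "payload": {
  "deltas": [0, 0, 0, 0, 0, 0, 0, 0, 0, 0, 0, 0, 0, 0, 0, 0, 0, 0, 0, 0, 0]
}}

```text
clock: 20.82
tool_pos: [0.5542, 0.3292, 0.1252]
tcp_rot: [-3.14, -0.002, 2.97]
wrist_force: [0.2, -0.1, -2.4]
width: 0.0156
gripper_force: 34.4
```

```bash
python3 st.py; python3 -c "
from h import *
plan(.5586,.3284,.07,170.15,4,0)
# bar line in top view, apparent vs predicted: shank bright centroid near tip & junction
s=r.get_state();R=Rn.from_euler('xyz',s['tcp_rot']);p=s['tool_pos'];b=snap('top','pics/t10.png')
g=cv2.cvtColor(b['color'],cv2.COLOR_BGR2GRAY).astype(np.float32)
for x in(-.1,-.09,-.08,-.07,-.06):
    L=np.arange(-.012,.0121,.001);uv=np.array([proj(b,p+R.apply([x,l,-.013])) for l in L],np.float32)
    v=cv2.remap(g,uv[:,:1],uv[:,1:],2)[:,0]; print(x,np.round(v).astype(int))
"
```

```text
[0.5542 0.3292 0.1252] [-1.79917187e+02 -9.57007295e-02  1.70167690e+02] F tool [-0.2 -0.1  2.4] M tool [-0.05  0.02  0.02] 20.8167
0.4037626365096225 92.52965059517003 q6 -1.0466327508247177
-0.0011, 0, 0.0138, -0.0004, -0.0004, 0.0001, 0 ,
-0.0012, 0, 0.0138, -0.0004, -0.0004, 0.0001, 0 ,
-0.0011, 0, 0.0138, -0.0004, -0.0004, 0.0001, 0 ,
-0.0011, 0, 0.0138, -0.0004, -0.0004, 0.0001, 0 ,
-0.1 [143 143 144 145 141 134 127 120 117 119 131 145 161 174 179 178 171 160
 149 141 136 135 137 141 144]
-0.09 [143 143 144 146 145 136 124 116 115 119 132 148 164 179 183 181 175 168
 159 150 146 144 142 142 143]
-0.08 [143 143 143 145 146 142 133 123 111 101  97 100 109 120 131 139 144 148
 148 147 146 144 143 143 143]
-0.07 [142 143 144 143 141 135 124 113 103  99 100 104 109 114 118 118 118 121
 126 131 136 140 141 143 143]
-0.06 [ 89 100 114 126 131 128 121 110 100  97 103 113 121 124 124 125 124 125
 128 132 137 139 141 142 143]
```

```bash
python3 - <<'E'
from h import *
import pickle
a,b=pickle.load(open("f0.pkl","rb"))
def go(f,p,rot):
    R=Rn.from_euler('xyz',rot,degrees=True);g=cv2.cvtColor(cv2.imread(f),cv2.COLOR_BGR2GRAY).astype(np.float32)
    for x in(-.1,-.09,-.08,-.07):
        L=np.arange(-.012,.0121,.001);uv=np.array([proj(b,p+R.apply([x,l,-.013])) for l in L],np.float32)
        print(f,x,np.round(cv2.remap(g,uv[:,:1],uv[:,1:],2)[:,0]).astype(int))
    X=np.arange(-.122,-.09,.002)
    for l in(-.002,0,.002):
        uv=np.array([proj(b,p+R.apply([x,l,-.013])) for x in X],np.float32);print(" along",l,np.round(cv2.remap(g,uv[:,:1],uv[:,1:],2)[:,0]).astype(int))
go("pics/t4.png",np.array([.55957,.32769,.1325]),[179.895,.183,170.155])
go("pics/t10.png",np.array([.5542,.3292,.1252]),[-179.917,-.0957,170.168])
E
```

```text
pics/t4.png -0.1 [142 140 138 133 126 122 125 134 145 160 169 174 174 168 159 151 144 140
 140 142 144 145 144 144 144]
pics/t4.png -0.09 [145 142 136 129 122 118 120 130 145 162 172 176 175 169 159 149 143 139
 138 140 143 144 144 143 143]
pics/t4.png -0.08 [145 143 136 126 113 101  94  97 110 130 145 151 152 152 148 144 140 138
 137 138 141 143 144 143 143]
pics/t4.png -0.07 [146 147 141 130 118 105  93  91 104 123 138 138 134 130 127 125 128 132
 137 141 143 143 144 143 143]
 along -0.002 [142 143 143 143 144 152 157 151 165 176 173 169 168 172 177 178]
 along 0 [142 143 143 144 143 151 158 155 168 179 174 174 178 183 184 180]
 along 0.002 [143 143 143 144 143 146 150 151 158 164 159 159 165 171 170 164]
pics/t10.png -0.1 [143 143 144 145 141 134 126 120 117 120 131 145 162 174 179 177 170 160
 148 140 136 135 137 142 144]
pics/t10.png -0.09 [143 143 144 146 145 135 124 116 115 119 132 150 166 179 183 181 175 168
 158 150 146 143 142 142 143]
pics/t10.png -0.08 [143 143 143 145 146 141 133 123 110 101  97 100 109 120 132 139 144 148
 148 147 146 144 143 143 143]
pics/t10.png -0.07 [142 143 144 143 141 135 124 111 102  99 100 105 109 115 118 118 118 121
 126 131 137 140 142 143 143]
 along -0.002 [143 144 144 144 145 143 128 125 129 128 129 131 133 133 132 131]
 along 0 [144 144 144 144 145 145 138 140 152 158 163 162 160 156 156 162]
 along 0.002 [144 145 144 144 144 145 146 157 174 183 183 179 174 173 177 181]
```

{"api": "play_rows", "payload": {
  "deltas": [-0.003, -0.001, -0.002, 0, 0, 0, 0, -0.003, -0.001, -0.002, 0, 0, 0, 0, -0.003, -0.001, -0.002, 0, 0, 0, 0, 0, 0, 0, 0, 0, 0, 0, 0, 0, 0, 0, 0, 0, 0]
}}

```text
clock: 21.28
tool_pos: [0.5637, 0.3251, 0.1332]
tcp_rot: [3.141, 0.001, 2.969]
wrist_force: [0.6, -0.6, -0.6]
width: 0.0154
gripper_force: 34.4
```

```bash
cat > cmp.py <<'E'
from h import *
s=r.get_state();print(s["tool_pos"],np.degrees(s["tcp_rot"]))
b=snap("top","pics/t11.png");g=[cv2.cvtColor(cv2.imread(f),cv2.COLOR_BGR2GRAY).astype(np.float32) for f in("pics/t4.png","pics/t11.png")]
# shank/gripper template from t4 matched in t11, then sub-pixel by parabola
x,y,w,h=191,151,10,16
T=g[0][y:y+h,x:x+w];k=8
S=cv2.resize(g[1][y-8:y+h+8,x-8:x+w+8],None,fx=k,fy=k,interpolation=2);Tk=cv2.resize(T,None,fx=k,fy=k,interpolation=2)
m=cv2.matchTemplate(S,Tk,cv2.TM_CCOEFF_NORMED);_,mx,_,l=cv2.minMaxLoc(m);du,dv=l[0]/k-8,l[1]/k-8
A=atz(b,196,154,.145);B=atz(b,196+du,154+dv,.145);print("score",mx,"px shift",du,dv,"world shift t11-t4",B-A)
E
python3 cmp.py
```

```text
[0.56369655 0.32505223 0.13318108] [1.79973435e+02 4.85184645e-02 1.70112256e+02]
score 0.9509183764457703 px shift 0.0 -1.75 world shift t11-t4 [0.00489141 0.00026843 0.        ]
```

{"api": "play_rows", "payload": {
  "deltas": [0.0045, 0, 0.015, 0, 0, 0, 0, 0, 0, 0.02, 0, 0, 0, 0, 0, 0, 0.02, 0, 0, 0, 0, 0, 0, 0.01, 0, 0, 0, 0, 0, 0, 0, 0, 0, 0, 0]
}}

```text
clock: 21.75
tool_pos: [0.5565, 0.3255, 0.0646]
tcp_rot: [-3.139, -0.005, 2.97]
wrist_force: [-0.4, 0.0, -1.0]
width: 0.0158
gripper_force: 34.4
```

{"api": "play_rows", "payload": {
  "deltas": [0, 0, 0.008, 0, 0, 0, 0, 0, 0, 0.008, 0, 0, 0, 0, 0, 0, 0, 0, 0, 0, 0]
}}

```text
clock: 22.0
tool_pos: [0.5583, 0.3261, 0.0507]
tcp_rot: [-3.141, -0.001, 2.97]
wrist_force: [-0.4, 0.3, -1.0]
width: 0.0156
gripper_force: 34.4
```

```bash
python3 st.py
```

```text
[0.5583 0.3261 0.0507] [-1.79968617e+02 -5.25673843e-02  1.70163786e+02] F tool [0.4 0.2 1. ] M tool [-0.01  0.02 -0.03] 22.0
0.40052381163943956 91.96356988166325 q6 -1.0536789790973458
```

{"api": "play_rows", "payload": {
  "deltas": [0, 0.0005, 0.005, 0, 0, 0, 0, 0, 0, 0.004, 0, 0, 0, 0, 0, 0, 0.003, 0, 0, 0, 0, 0, 0, 0, 0, 0, 0, 0]
}}

```text
clock: 22.33
tool_pos: [0.5589, 0.3271, 0.0394]
tcp_rot: [3.141, 0.0, 2.97]
wrist_force: [1.4, 1.7, -2.8]
width: 0.0154
gripper_force: 34.8
```

```bash
python3 st.py
```

```text
[0.5589 0.3271 0.0394] [1.79950374e+02 2.29942731e-02 1.70151521e+02] F tool [-1.1  1.9  2.8] M tool [-0.38 -0.11  0.09] 22.3333
0.40154350400522804 91.86292734992341 q6 -1.052897138406313
```

{"api": "play_rows", "payload": {
  "deltas": [0, 0.001, 0.002, 0, 0, 0, 0, 0, 0, 0.002, 0, 0, 0, 0, 0, 0, 0.001, 0, 0, 0, 0, 0, 0, 0, 0, 0, 0, 0]
}}

```text
clock: 22.67
tool_pos: [0.559, 0.3278, 0.0349]
tcp_rot: [-3.142, 0.0, 2.97]
wrist_force: [-1.2, 0.8, 0.2]
width: 0.0158
gripper_force: 34.8
```

```bash
python3 st.py
```

```text
[0.559  0.3278 0.0349] [-1.79998834e+02  8.64097053e-03  1.70173271e+02] F tool [ 1.3  0.5 -0.2] M tool [-0.03  0.01 -0.04] 22.6667
0.4022136556944072 91.85209105480706 q6 -1.0516202338048377
```

{"api": "play_rows", "payload": {
  "deltas": [0, 0, 0, 0, 0, 0, 0.25, 0, 0, 0, 0, 0, 0, 0.35, 0, 0, 0, 0, 0, 0, 0.45, 0, 0, 0, 0, 0, 0, 0.45, 0, 0, 0, 0, 0, 0, 0.45]
}}

```text
clock: 23.08
tool_pos: [0.559, 0.3277, 0.0346]
tcp_rot: [3.142, 0.0, 2.97]
wrist_force: [-0.7, -0.0, -0.2]
width: 0.0395
gripper_force: 0.0
```

{"api": "play_rows", "payload": {
  "deltas": [0, 0, -0.01, 0, 0, 0, 0.45, 0, 0, -0.02, 0, 0, 0, 0.45, 0, 0, -0.03, 0, 0, 0, 0.45, 0, 0, -0.035, 0, 0, 0, 0.45, 0, 0, -0.035, 0, 0, 0, 0.45]
}}

```text
clock: 23.5
tool_pos: [0.5584, 0.3275, 0.1662]
tcp_rot: [-3.141, -0.001, 2.97]
wrist_force: [0.1, 0.4, 0.6]
width: 0.0397
gripper_force: 0.0
```

```bash
python3 st.py; python3 - <<'E'
from h import *
import pickle
a0,b0=pickle.load(open("f0.pkl","rb"))
a=snap("scene","pics/s12.png")
i=cv2.cvtColor(a["color"],6);j=cv2.cvtColor(a0["color"],6)
x,y,w,h=235,155,45,30;k=8
T=cv2.resize(j[y:y+h,x:x+w],None,fx=k,fy=k,interpolation=2);S=cv2.resize(i[y-4:y+h+4,x-4:x+w+4],None,fx=k,fy=k,interpolation=2)
m=cv2.matchTemplate(S,T,5);_,mx,_,l=cv2.minMaxLoc(m);print("rest match",mx,l[0]/k-4,l[1]/k-4)
d=np.abs(i.astype(int)-j)[y:y+h,x:x+w];print("diff mean/max",d.mean(),d.max())
# bottle: scene cap top and base, corrected for the camera biases (scene +.9,+1.4 px; top +.9,+.6 px)
print("bottle scene cap",atz(a0,385.8-.9,227.1-1.4,.126),"base",atz(a0,381.3-.9,257.8-1.4,0))
g=b0["color"].astype(int);sub=g[180:220,405:445]
mask=(sub.sum(2)<200).astype(np.uint8);n,lab,st,ce=cv2.connectedComponentsWithStats(mask);print([(s.tolist(),c.tolist()) for s,c in zip(st[1:],ce[1:]) if s[4]>15])
E
```

```text
[0.5584 0.3275 0.1662] [-1.79969306e+02 -5.09900906e-02  1.70158694e+02] F tool [-0.1  0.5 -0.6] M tool [ 0.01 -0.06  0.07] 23.5
0.4019489365602442 91.93561785786129 q6 -1.0515574638764862
rest match 0.7597403526306152 0.0 -0.125
diff mean/max 19.24888888888889 71
bottle scene cap [ 0.56920001 -0.33020539  0.126     ] base [ 5.60169524e-01 -3.35910116e-01  1.11022302e-16]
[([7, 12, 24, 18, 311], [18.717041800643088, 19.971061093247588])]
```

```bash
python3 - <<'E'
from h import *
import pickle
a,b=pickle.load(open("f0.pkl","rb"))
for n,d,(x,y,w,h),bias in(("top",b,(405,180,40,40),(.9,.6)),("scene",a,(372,220,30,45),(.9,1.4))):
    s=d["color"][y:y+h,x:x+w].astype(int); dark=s.sum(2)<220; neu=dark&(s[...,2]-s[...,0]<14)&(s.sum(2)<170); br=dark&(s[...,2]-s[...,0]>=14)
    for nm,mk in(("cap",neu),("brown",br)):
        k,lab,st,ce=cv2.connectedComponentsWithStats(mk.astype(np.uint8)); i=1+np.argmax(st[1:,4]); print(n,nm,st[i].tolist(),np.round(ce[i]+[x,y],1))
    i=None
    for r_ in s[8:34] if n=="top" else []: print("".join("c" if v.sum()<170 and v[2]-v[0]<14 else "b" if v.sum()<220 else "." for v in r_))
for p in((428,199),(430,198.5)): print("top cap",atz(b,p[0]-.9,p[1]-.6,.126)[:2])
E
```

```text
top cap [20, 12, 11, 10, 82] [430.3 196.7]
top brown [12, 11, 18, 17, 163] [423.5 200.4]
........................................
........................................
........................................
.....................bb.................
..................bbbbbbccbbb...........
...............bbbbbbbcccccccc..........
.............bcbbbbbbcccccccccb.........
...........bccbbbbbbbcccccccccc.........
..........bcbbbbbbbbbcccccccccc.........
.........bccbbbbbbbbccccccccccc.........
........bcccbbbbbbbbbcccccccccc.........
........ccccbbbbbbbbbcccccccccb.........
.......bccccbbbbbbbbbbcccccccc..........
.......bccccbbbbbbbbbbbcccccbb..........
.......bcbbcbbbbbbbbbbbbbbbbb...........
.......bbbbccbbbbbbbbbbbbbbbb...........
........cbbbcbbbbbbbbbbbbbbb............
........cbbbbcbbbbbbbbbbbbb.............
.........bbbbbcbbbbbbbbbb...............
..........bbbbbbbbbbbbbb................
...........bbbbbbcccc...................
............bbbccccb....................
...............b........................
........................................
........................................
........................................
scene cap [9, 6, 9, 9, 68] [385.1 230. ]
scene brown [3, 13, 16, 28, 326] [382.6 246.6]
top cap [ 0.55640946 -0.32549857]
top cap [ 0.55788963 -0.33100124]
```

```bash
python3 -c "
from h import *
plan(.5635,-.333,.22,120,20,.7)"
```

```text
-0.0057, -0.0326, -0.0024, 0.0005, 0.0003, 0.0438, 0.7 ,
-0.0072, -0.0323, -0.0023, 0.0005, 0.0003, 0.0438, 0.7 ,
-0.0085, -0.032, -0.0023, 0.0005, 0.0003, 0.0438, 0.7 ,
-0.0099, -0.0316, -0.0024, 0.0005, 0.0003, 0.0438, 0.7 ,
-0.0113, -0.0311, -0.0023, 0.0005, 0.0003, 0.0438, 0.7 |
-0.0127, -0.0306, -0.0023, 0.0005, 0.0003, 0.0438, 0.7 ,
-0.014, -0.03, -0.0023, 0.0005, 0.0003, 0.0438, 0.7 ,
-0.0153, -0.0294, -0.0023, 0.0005, 0.0003, 0.0438, 0.7 ,
-0.0165, -0.0287, -0.0022, 0.0005, 0.0003, 0.0438, 0.7 ,
-0.0178, -0.0279, -0.0023, 0.0005, 0.0003, 0.0438, 0.7 |
-0.019, -0.0271, -0.0023, 0.0005, 0.0003, 0.0438, 0.7 ,
-0.0202, -0.0263, -0.0022, 0.0005, 0.0003, 0.0438, 0.7 ,
-0.0213, -0.0253, -0.0022, 0.0005, 0.0003, 0.0438, 0.7 ,
-0.0224, -0.0244, -0.0023, 0.0005, 0.0003, 0.0438, 0.7 ,
-0.0234, -0.0234, -0.0022, 0.0005, 0.0003, 0.0438, 0.7 |
-0.0244, -0.0224, -0.0023, 0.0005, 0.0003, 0.0438, 0.7 ,
-0.0254, -0.0212, -0.0022, 0.0005, 0.0003, 0.0438, 0.7 ,
-0.0263, -0.0202, -0.0022, 0.0005, 0.0003, 0.0438, 0.7 ,
-0.0272, -0.0189, -0.0022, 0.0005, 0.0003, 0.0438, 0.7 ,
-0.0279, -0.0178, -0.0023, 0.0005, 0.0003, 0.0438, 0.7 |
```

{"api": "play_rows", "payload": {
  "deltas": [-0.0057, -0.0326, -0.003, 0, 0, 0.0438, 0.7, -0.0072, -0.0323, -0.003, 0, 0, 0.0438, 0.7, -0.0085, -0.032, -0.003, 0, 0, 0.0438, 0.7, -0.0099, -0.0316, -0.003, 0, 0, 0.0438, 0.7, -0.0113, -0.0311, -0.003, 0, 0, 0.0438, 0.7]
}}

```text
clock: 23.97
tool_pos: [0.559, 0.1609, 0.1805]
tcp_rot: [3.141, 0.001, 2.749]
wrist_force: [0.2, -0.9, -0.6]
width: 0.0617
gripper_force: 0.0
```

{"api": "play_rows", "payload": {
  "deltas": [-0.0127, -0.0306, -0.003, 0, 0, 0.0438, 0.7, -0.014, -0.03, -0.003, 0, 0, 0.0438, 0.7, -0.0153, -0.0294, -0.003, 0, 0, 0.0438, 0.7, -0.0165, -0.0287, -0.003, 0, 0, 0.0438, 0.7, -0.0178, -0.0279, -0.003, 0, 0, 0.0438, 0.7]
}}

```text
clock: 24.38
tool_pos: [0.5593, -0.005, 0.1956]
tcp_rot: [3.141, 0.001, 2.53]
wrist_force: [0.5, 0.6, -0.1]
width: 0.0617
gripper_force: 0.0
```

{"api": "play_rows", "payload": {
  "deltas": [-0.019, -0.0271, -0.003, 0, 0, 0.0438, 0.7, -0.0202, -0.0263, -0.003, 0, 0, 0.0438, 0.7, -0.0213, -0.0253, -0.003, 0, 0, 0.0438, 0.7, -0.0224, -0.0244, -0.003, 0, 0, 0.0438, 0.7, -0.0234, -0.0234, -0.003, 0, 0, 0.0438, 0.7]
}}

```text
clock: 24.8
tool_pos: [0.5596, -0.1706, 0.2106]
tcp_rot: [3.141, 0.001, 2.311]
wrist_force: [0.3, -0.5, 0.5]
width: 0.0616
gripper_force: 0.0
```

{"api": "play_rows", "payload": {
  "deltas": [-0.0244, -0.0224, -0.003, 0, 0, 0.0438, 0.7, -0.0254, -0.0212, -0.003, 0, 0, 0.0438, 0.7, -0.0263, -0.0202, -0.003, 0, 0, 0.0438, 0.7, -0.0272, -0.0189, -0.003, 0, 0, 0.0438, 0.7, -0.0279, -0.0178, -0.003, 0, 0, 0.0438, 0.7]
}}

```text
clock: 25.22
tool_pos: [0.5596, -0.3362, 0.2255]
tcp_rot: [3.141, 0.001, 2.092]
wrist_force: [0.4, -0.4, 0.0]
width: 0.0616
gripper_force: 0.0
```

{"api": "play_rows", "payload": {
  "deltas": [0, 0, 0, 0, 0, 0, 0.7, 0, 0, 0, 0, 0, 0, 0.7]
}}

```text
clock: 25.38
tool_pos: [0.5594, -0.3362, 0.225]
tcp_rot: [3.141, 0.001, 2.091]
wrist_force: [-0.0, -0.1, -0.4]
width: 0.0618
gripper_force: 0.0
```

```bash
python3 st.py; python3 - <<'E'
from h import *
import pickle
a0,b0=pickle.load(open("f0.pkl","rb"))
plan(.5635,-.333,.13,120,5,.7)
for n,f0 in(("scene",a0),("top",b0)):
    d=snap(n,f"pics/v13{n}.png")
    for nm,(x,y,w,h) in dict(scene=dict(rest=(235,155,45,30),marker=(245,205,38,20),roll=(292,235,40,32)),top=dict(rest=(190,160,30,58),roll=(345,228,42,42)))[n].items():
        i,j=[cv2.cvtColor(q["color"],6)[y:y+h,x:x+w].astype(int) for q in(d,f0)]; print(n,nm,"diff",np.abs(i-j).mean().round(2),np.abs(i-j).max())
E
```

```text
[ 0.5594 -0.3362  0.225 ] [1.79981081e+02 3.17049242e-02 1.19823844e+02] F tool [-0.1 -0.1  0.4] M tool [ 0.03  0.07 -0.04] 25.3833
0.26233709789002385 -92.7447583282785 q6 -1.2432641940047637
0.0002, 0.001, 0.019, 0.0001, 0.0001, -0.0006, 0.7 ,
0.0001, 0.001, 0.019, 0.0001, 0.0001, -0.0006, 0.7 ,
0.0002, 0.0011, 0.019, 0.0001, 0.0001, -0.0006, 0.7 ,
0.0002, 0.001, 0.019, 0.0001, 0.0001, -0.0006, 0.7 ,
0.0001, 0.001, 0.019, 0.0001, 0.0001, -0.0006, 0.7 |
scene rest diff 10.0 47
scene marker diff 14.41 47
scene roll diff 33.12 88
top rest diff 11.09 44
top roll diff 40.97 92
```

{"api": "play_rows", "payload": {
  "deltas": [0.0002, 0.001, 0.019, 0, 0, 0, 0.7, 0.0002, 0.001, 0.019, 0, 0, 0, 0.7, 0.0002, 0.001, 0.019, 0, 0, 0, 0.7, 0.0002, 0.001, 0.019, 0, 0, 0, 0.7, 0.0002, 0.001, 0.019, 0, 0, 0, 0.7]
}}

```text
clock: 25.9
tool_pos: [0.5641, -0.3289, 0.129]
tcp_rot: [3.141, -0.0, 2.097]
wrist_force: [-0.3, 0.5, -0.1]
width: 0.0619
gripper_force: 0.0
```

{"api": "play_rows", "payload": {
  "deltas": [0, 0, 0.012, 0, 0, 0, 0.7, 0, 0, 0.012, 0, 0, 0, 0.7, 0, 0, 0.011, 0, 0, 0, 0.7, 0, 0, 0, 0, 0, 0, 0.7, 0, 0, 0, 0, 0, 0, 0.6],
  "squeeze": 8
}}

```text
clock: 26.32
tool_pos: [0.5636, -0.3308, 0.0944]
tcp_rot: [-3.141, -0.001, 2.094]
wrist_force: [-0.0, -0.4, -0.3]
width: 0.0567
gripper_force: 0.0
```

{"api": "play_rows", "payload": {
  "deltas": [0, 0, 0, 0, 0, 0, 0.5, 0, 0, 0, 0, 0, 0, 0.4, 0, 0, 0, 0, 0, 0, 0.35, 0, 0, 0, 0, 0, 0, 0.28, 0, 0, 0, 0, 0, 0, 0.2]
}}

```text
clock: 26.73
tool_pos: [0.564, -0.3318, 0.0957]
tcp_rot: [3.141, 0.002, 2.094]
wrist_force: [-0.9, -0.9, 4.1]
width: 0.0371
gripper_force: 8.3
```

```bash
python3 st.py; python3 -c "
from h import *
s=r.get_state();print(s['width'],s['gripper_force'])"
```

```text
[ 0.564  -0.3318  0.0957] [1.79988918e+02 9.46029734e-02 1.19963048e+02] F tool [-0.4 -1.2 -4.1] M tool [0.34 0.05 0.09] 26.7333
0.25769866217061377 -91.78300269802673 q6 -1.235383487885431
0.037123913725775864 8.310821145423688
```

{"api": "play_rows", "payload": {
  "deltas": [0, 0, 0, 0, 0, 0, 0.55, 0, 0, 0, 0, 0, 0, 0.55, 0, 0, -0.005, 0, 0, 0, 0.55, 0, 0, -0.005, 0, 0, 0, 0.55, 0, 0, 0, 0, 0, 0, 0.4]
}}

```text
clock: 27.15
tool_pos: [0.5643, -0.3315, 0.1059]
tcp_rot: [3.141, 0.002, 2.094]
wrist_force: [-0.4, -0.8, 0.9]
width: 0.0436
gripper_force: 0.0
```

{"api": "play_rows", "payload": {
  "deltas": [0, 0, 0, 0, 0, 0, 0.35, 0, 0, 0, 0, 0, 0, 0.3, 0, 0, 0, 0, 0, 0, 0.25, 0, 0, 0, 0, 0, 0, 0.1, 0, 0, 0, 0, 0, 0, 0.1],
  "squeeze": 8
}}

```text
clock: 27.57
tool_pos: [0.5637, -0.3313, 0.1048]
tcp_rot: [-3.141, 0.0, 2.094]
wrist_force: [-1.2, -0.5, 3.0]
width: 0.0309
gripper_force: 8.0
```

```bash
python3 st.py; python3 -c "
from h import *
s=r.get_state();print(s['width'],s['gripper_force'])"
```

```text
[ 0.5637 -0.3313  0.1048] [-1.79994312e+02  1.38495377e-02  1.19969301e+02] F tool [ 0.2 -1.2 -3. ] M tool [ 0.23  0.02 -0.01] 27.5667
0.2572035371051391 -91.85493115825493 q6 -1.2353899449229275
0.03094769284370522 8.030572549905628
```

{"api": "play_rows", "payload": {
  "deltas": [0, 0, 0, 0, 0, 0, 0.5, 0, 0, 0, 0, 0, 0, 0.5, 0, 0, -0.005, 0, 0, 0, 0.45, 0, 0, 0, 0, 0, 0, 0.4, 0, 0, 0, 0, 0, 0, 0.35]
}}

```text
clock: 27.98
tool_pos: [0.5639, -0.3313, 0.11]
tcp_rot: [3.141, 0.001, 2.094]
wrist_force: [-0.1, -0.5, 0.3]
width: 0.0311
gripper_force: 0.4
```

{"api": "play_rows", "payload": {
  "deltas": [0, 0, 0, 0, 0, 0, 0.3, 0, 0, 0, 0, 0, 0, 0.25, 0, 0, 0, 0, 0, 0, 0.1, 0, 0, 0, 0, 0, 0, 0.1, 0, 0, 0, 0, 0, 0, 0.1],
  "squeeze": 8
}}

```text
clock: 28.4
tool_pos: [0.5637, -0.3313, 0.1098]
tcp_rot: [3.142, 0.0, 2.094]
wrist_force: [-0.7, -1.2, 2.8]
width: 0.0283
gripper_force: 7.8
```

```bash
python3 st.py; python3 -c "
from h import *
s=r.get_state();print(s['width'],s['gripper_force'])"
```

```text
[ 0.5637 -0.3313  0.1098] [1.79999141e+02 1.92661358e-02 1.19967970e+02] F tool [-0.7 -1.2 -2.8] M tool [ 0.26 -0.04  0.01] 28.4
0.2571926722031709 -91.84154173279187 q6 -1.235366487146046
0.028286926411071164 7.802592788111724
```

{"api": "play_rows", "payload": {
  "deltas": [0, 0, 0, 0, 0, 0, 0, 0, 0, 0, 0, 0, 0, 0, 0, 0, 0, 0, 0, 0, 0],
  "squeeze": 25
}}

```text
clock: 28.65
tool_pos: [0.5637, -0.3313, 0.1098]
tcp_rot: [-3.142, 0.0, 2.094]
wrist_force: [-1.4, 0.1, 3.9]
width: 0.0275
gripper_force: 23.7
```

```bash
python3 st.py; python3 -c "
from h import *
s=r.get_state();print(s['width'],s['gripper_force'])"
```

```text
[ 0.5637 -0.3313  0.1098] [-1.79998385e+02  1.98190584e-02  1.19971289e+02] F tool [ 0.8 -1.2 -3.9] M tool [ 0.35 -0.01 -0.01] 28.65
0.25719872908222063 -91.84153071765292 q6 -1.2353916668373408
0.027547849258158234 23.736585240621935
```

{"api": "play_rows", "payload": {
  "deltas": [0, 0, -0.003, 0, 0, 0, 0, 0, 0, -0.003, 0, 0, 0, 0, 0, 0, -0.003, 0, 0, 0, 0, 0, 0, 0, 0, 0, 0, 0]
}}

```text
clock: 28.98
tool_pos: [0.5639, -0.331, 0.119]
tcp_rot: [3.141, 0.0, 2.094]
wrist_force: [0.5, 0.4, -2.7]
width: 0.0274
gripper_force: 23.0
```

```bash
python3 st.py; python3 -c "
from h import *
s=r.get_state();print(s['width'],s['gripper_force'])"
```

```text
[ 0.5639 -0.331   0.119 ] [1.79982577e+02 1.49469226e-02 1.19978680e+02] F tool [0.1 0.6 2.7] M tool [ 0.03  0.04 -0.02] 28.9833
0.25695954061534554 -91.80711839804057 q6 -1.235388033496623
0.02738591889439565 23.025562633993104
```

{"api": "play_rows", "payload": {
  "deltas": [0, 0, -0.02, 0, 0, 0, 0, 0, 0, -0.03, 0, 0, 0, 0, 0, 0, -0.035, 0, 0, 0, 0, 0, 0, -0.035, 0, 0, 0, 0, 0, 0, -0.025, 0, 0, 0, 0]
}}

```text
clock: 29.4
tool_pos: [0.5643, -0.3314, 0.267]
tcp_rot: [3.14, 0.003, 2.094]
wrist_force: [0.2, -1.3, -0.5]
width: 0.0271
gripper_force: 23.1
```

```bash
python3 st.py; python3 -c "
from h import *
plan(.572,-.0745,.268,120,14,0)"
```

```text
[ 0.5643 -0.3314  0.267 ] [1.79934054e+02 1.56964813e-01 1.19981176e+02] F tool [-1.2 -0.5  0.5] M tool [ 0.   -0.12 -0.01] 29.4
0.25728729765267133 -91.72331888069384 q6 -1.2353943860877237
0.0156, 0.0096, -0.0001, 0.0001, 0.0002, -0, 0 ,
0.0156, 0.0097, -0.0001, 0.0001, 0.0002, -0, 0 ,
0.0156, 0.0096, -0.0001, 0.0001, 0.0002, -0, 0 ,
0.0157, 0.0097, -0.0001, 0.0001, 0.0002, -0, 0 ,
0.0156, 0.0096, -0.0001, 0.0001, 0.0002, -0, 0 |
0.0156, 0.0097, -0.0001, 0.0001, 0.0002, -0, 0 ,
0.0156, 0.0096, -0.0001, 0.0001, 0.0002, -0, 0 ,
0.0156, 0.0097, -0.0001, 0.0001, 0.0002, -0, 0 ,
0.0156, 0.0096, -0, 0.0001, 0.0002, -0, 0 ,
0.0157, 0.0097, -0.0001, 0.0001, 0.0002, -0, 0 |
0.0156, 0.0096, -0.0001, 0.0001, 0.0002, -0, 0 ,
0.0156, 0.0097, -0.0001, 0.0001, 0.0002, -0, 0 ,
0.0156, 0.0096, -0.0001, 0.0001, 0.0002, -0, 0 ,
0.0156, 0.0097, -0, 0.0001, 0.0002, -0, 0 ,
```

{"api": "play_rows", "payload": {
  "deltas": [0.008, 0.005, 0, 0, 0, 0, 0, 0.0156, 0.0096, 0, 0, 0, 0, 0, 0.0156, 0.0097, 0, 0, 0, 0, 0, 0.0156, 0.0096, 0, 0, 0, 0, 0, 0.0156, 0.0097, 0, 0, 0, 0, 0]
}}

```text
clock: 29.82
tool_pos: [0.5653, -0.2449, 0.261]
tcp_rot: [-3.14, -0.004, 2.095]
wrist_force: [0.1, -0.5, -2.8]
width: 0.0276
gripper_force: 23.1
```

{"api": "play_rows", "payload": {
  "deltas": [0.0156, 0.0096, 0, 0, 0, 0, 0, 0.0156, 0.0097, 0, 0, 0, 0, 0, 0.0156, 0.0096, 0, 0, 0, 0, 0, 0.0156, 0.0097, 0, 0, 0, 0, 0, 0.0156, 0.0096, 0, 0, 0, 0, 0]
}}

```text
clock: 30.23
tool_pos: [0.5679, -0.1532, 0.2613]
tcp_rot: [-3.14, -0.003, 2.095]
wrist_force: [0.6, -0.2, -3.0]
width: 0.0276
gripper_force: 23.1
```

{"api": "play_rows", "payload": {
  "deltas": [0.0156, 0.0097, 0, 0, 0, 0, 0, 0.0156, 0.0096, 0, 0, 0, 0, 0, 0.0156, 0.0097, 0, 0, 0, 0, 0, 0.0156, 0.0096, 0, 0, 0, 0, 0, 0.0076, 0.0047, 0, 0, 0, 0, 0]
}}

```text
clock: 30.65
tool_pos: [0.5701, -0.0702, 0.2615]
tcp_rot: [-3.14, -0.004, 2.097]
wrist_force: [-0.4, 0.3, -2.9]
width: 0.0269
gripper_force: 23.1
```

{"api": "play_rows", "payload": {
  "deltas": [0, 0, 0, 0, 0, 0, 0, 0, 0, 0, 0, 0, 0, 0, 0, 0, 0, 0, 0, 0, 0]
}}

```text
clock: 30.9
tool_pos: [0.5713, -0.0746, 0.263]
tcp_rot: [-3.141, -0.0, 2.094]
wrist_force: [-0.6, -0.4, -2.4]
width: 0.0274
gripper_force: 23.1
```

```bash
python3 st.py; cat > bt.py <<'E'
from h import *
s=r.get_state();p=s["tool_pos"]
a=snap("scene","pics/s20.png")
im=a["color"].astype(int)
u0,v0=proj(a,[p[0],p[1],p[2]-.11]); x,y=int(u0)-18,int(v0)-20
sub=im[y:y+50,x:x+36]; br=((sub[...,2]-sub[...,0]>=14)&(sub.sum(2)<260)).astype(np.uint8)
br=cv2.morphologyEx(br,cv2.MORPH_OPEN,np.ones((3,3),np.uint8))
k,lab,st,ce=cv2.connectedComponentsWithStats(br);i=1+np.argmax(st[1:,4])
print("blob",(st[i][:4]+[x,y,0,0]).tolist())
for row in range(st[i][1],st[i][1]+st[i][3],3):
    c=np.where(lab[row]==i)[0]; print(row+y,c.min()+x,c.max()+x,"mid",(c.min()+c.max())/2+x+.5)
for h in(0,.02,.04,.06): print("pred axis",h,np.round(proj(a,[p[0],p[1],p[2]-.11+h]),1))
print("pred base front", np.round(proj(a,[p[0]+.025*np.cos(np.radians(223)),p[1]+.025*np.sin(np.radians(223)),p[2]-.11]),1))
E
python3 bt.py
```

```text
[ 0.5713 -0.0746  0.263 ] [-1.79948421e+02 -2.08600901e-02  1.19979049e+02] F tool [-0.1 -0.8  2.4] M tool [ 0.01 -0.04 -0.01] 30.9
0.0008230882182672842 -150.55724495752563 q6 -0.8586873021526817
blob [319, 163, 14, 24]
163 319 332 mid 326.0
166 319 332 mid 326.0
169 319 331 mid 325.5
172 319 331 mid 325.5
175 319 331 mid 325.5
178 319 331 mid 325.5
181 320 330 mid 325.5
184 319 330 mid 325.0
pred axis 0 [324.3 183.1]
pred axis 0.02 [324.3 178.3]
pred axis 0.04 [324.3 173.4]
pred axis 0.06 [324.4 168.3]
pred base front [324.2 187.6]
```

{"api": "play_rows", "payload": {
  "deltas": [0, 0, 0.01, 0, 0, 0, 0, 0, 0, 0.01, 0, 0, 0, 0, 0, 0, 0.008, 0, 0, 0, 0, 0, 0, 0.004, 0, 0, 0, 0, 0, 0, 0, 0, 0, 0, 0]
}}

```text
clock: 31.37
tool_pos: [0.5706, -0.0744, 0.2294]
tcp_rot: [-3.139, -0.003, 2.093]
wrist_force: [0.8, -0.5, -2.2]
width: 0.0276
gripper_force: 23.1
```

{"api": "play_rows", "payload": {
  "deltas": [0, 0, 0.002, 0, 0, 0, 0, 0, 0, 0.001, 0, 0, 0, 0, 0, 0, 0, 0, 0, 0, 0]
}}

```text
clock: 31.62
tool_pos: [0.5717, -0.0745, 0.2287]
tcp_rot: [3.141, 0.0, 2.094]
wrist_force: [-0.3, 0.7, -2.5]
width: 0.0276
gripper_force: 23.1
```

```bash
python3 st.py
```

```text
[ 0.5717 -0.0745  0.2287] [1.79988356e+02 1.49623693e-02 1.19971325e+02] F tool [0.7 0.1 2.5] M tool [0.05 0.01 0.01] 31.6167
0.00038774685411053486 -133.61031833135485 q6 -0.8583902982048455
```

{"api": "play_rows", "payload": {
  "deltas": [0, 0, 0.001, 0, 0, 0, 0, 0, 0, 0.001, 0, 0, 0, 0, 0, 0, 0, 0, 0, 0, 0]
}}

```text
clock: 31.87
tool_pos: [0.5716, -0.0744, 0.2266]
tcp_rot: [3.141, 0.0, 2.094]
wrist_force: [-0.3, -0.5, -1.0]
width: 0.0272
gripper_force: 23.1
```

{"api": "play_rows", "payload": {
  "deltas": [0, 0, 0.001, 0, 0, 0, 0, 0, 0, 0, 0, 0, 0, 0]
}}

```text
clock: 32.03
tool_pos: [0.5719, -0.0746, 0.2262]
tcp_rot: [3.141, 0.001, 2.094]
wrist_force: [-0.7, -0.6, 1.3]
width: 0.0276
gripper_force: 23.4
```

```bash
python3 st.py
```

```text
[ 0.5719 -0.0746  0.2262] [1.79964280e+02 5.40497586e-02 1.19974783e+02] F tool [-0.2 -0.9 -1.3] M tool [ 0.15 -0.05  0.01] 32.0333
0.0003793238008351624 -99.0765330987084 q6 -0.8583847678760181
```

{"api": "play_rows", "payload": {
  "deltas": [0, 0, 0, 0, 0, 0, 0.35, 0, 0, 0, 0, 0, 0, 0.45, 0, 0, 0, 0, 0, 0, 0.6, 0, 0, 0, 0, 0, 0, 0.7, 0, 0, 0, 0, 0, 0, 0.7]
}}

```text
clock: 32.45
tool_pos: [0.5716, -0.0744, 0.2256]
tcp_rot: [3.142, -0.0, 2.094]
wrist_force: [-0.1, 0.1, -1.1]
width: 0.0553
gripper_force: 0.0
```

{"api": "play_rows", "payload": {
  "deltas": [0, 0, -0.01, 0, 0, 0, 0.7, 0, 0, -0.02, 0, 0, 0, 0.7, 0, 0, -0.03, 0, 0, 0, 0.7, 0, 0, -0.03, 0, 0, 0, 0.7, 0, 0, -0.03, 0, 0, 0, 0.7]
}}

```text
clock: 32.87
tool_pos: [0.5714, -0.0743, 0.3476]
tcp_rot: [3.142, 0.0, 2.094]
wrist_force: [0.4, -0.2, 0.1]
width: 0.0618
gripper_force: 0.0
```

{"api": "play_rows", "payload": {
  "deltas": [0.03, 0.005, 0, 0, 0, 0, 0.7, 0.03, 0, 0, 0, 0, 0, 0.7, 0.03, 0, 0, 0, 0, 0, 0.7, 0.03, 0, 0, 0, 0, 0, 0.7, 0.03, 0, 0, 0, 0, 0, 0.7]
}}

```text
clock: 33.28
tool_pos: [0.5002, 0.059, 0.3465]
tcp_rot: [3.141, 0.001, 2.094]
wrist_force: [0.2, 0.4, -0.2]
width: 0.0619
gripper_force: 0.0
```

{"api": "play_rows", "payload": {
  "deltas": [0.03, -0.01, 0, 0, 0, 0, 0.7, 0.02, -0.01, 0, 0, 0, 0, 0.7, 0, 0, 0, 0, 0, 0, 0.7]
}}

```text
clock: 33.53
tool_pos: [0.4563, 0.0937, 0.3468]
tcp_rot: [3.141, -0.0, 2.097]
wrist_force: [1.1, 0.7, 0.2]
width: 0.062
gripper_force: 0.0
```

```bash
python3 st.py; python3 - <<'E'
from h import *
import pickle
a0,b0=pickle.load(open("f0.pkl","rb"))
a=snap("scene","pics/s30.png");b=snap("top","pics/t30.png")
# shifts of bystanders and rest against first pictures
for n,d,f0,bx in(("scene",a,a0,dict(rest=(235,155,45,30),marker=(245,205,38,20),roll=(292,235,40,32),beaker=(198,172,36,36),wash=(408,220,30,46),purp2=(346,232,24,42),clear=(335,153,24,46))),("top",b,b0,dict(rest=(190,160,30,58),marker=(258,232,48,24),roll=(345,228,42,42)))):
    i,j=[cv2.cvtColor(q["color"],6) for q in(d,f0)]
    for nm,(x,y,w,h) in bx.items():
        k=4;T=cv2.resize(j[y:y+h,x:x+w],None,fx=k,fy=k,interpolation=2);S=cv2.resize(i[y-5:y+h+5,x-5:x+w+5],None,fx=k,fy=k,interpolation=2)
        _,mx,_,l=cv2.minMaxLoc(cv2.matchTemplate(S,T,5));print(n,nm,round(mx,3),l[0]/k-5,l[1]/k-5)
# bottle on the table: cap top centre (dark neutral) in top view vs table centre
c=proj(b,[.5708,-.0772,.242]);x,y=int(c[0])-20,int(c[1])-20
s=b["color"][y:y+40,x:x+40].astype(int);m=((s.sum(2)<170)&(s[...,2]-s[...,0]<14)).astype(np.uint8)
k,lab,st,ce=cv2.connectedComponentsWithStats(m);i=1+np.argmax(st[1:,4]);print("cap",st[i].tolist(),ce[i]+[x,y],"expected",c, "apparent world",atz(b,*(ce[i]+[x,y]),.242))
E
```

```text
[0.4563 0.0937 0.3468] [ 1.79942397e+02 -1.49364829e-02  1.20160824e+02] F tool [-0.   1.3 -0.2] M tool [-0.   -0.03  0.03] 33.5333
0.2039460901744345 124.57768623734036 q6 -0.5800326897622382
scene rest 0.993 0.0 0.0
scene marker 0.545 0.0 0.25
scene roll 0.998 0.0 0.0
scene beaker 0.991 0.0 0.0
scene wash 0.996 0.0 0.0
scene purp2 0.998 0.0 0.0
scene clear 0.893 -0.25 -0.25
top rest 0.52 -0.25 -0.25
top marker 0.385 3.0 -1.0
top roll 0.999 0.0 0.0
cap [16, 15, 11, 11, 96] [338.95833333 185.04166667] expected [338.28383398 185.19595061] apparent world [ 0.57120978 -0.07884309  0.242     ]
```

```bash
python3 -c "
from h import *
print(r.close_job())"
```

```text
the job is handed in; nothing more can be done
None
```

I raised the jack to its stop, laid the bar back in its rest, stood the amber bottle upright within about 2 mm of the table's middle, and handed the job in at about 34 s; the bystanders I checked had not moved, though the marker was partly hidden by the arm.

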